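Unwind the flat chuck and press the setting block back into its case

ROBOT

A 7-joint arm with a two-finger parallel gripper is mounted at the origin on a cart in front of the work surface, level with it; the furniture and walls round the work are solid. World frame = base frame: x ahead of the robot, y to its left, z up, the work surface at z = 0. Lengths are in m, angles in rad, forces in N, time in s.
With the tool pointing down it reaches from about 0.35 to 0.9 m from the base axis. Payload 8.1 kg.
Tool frame: the origin (TCP) lies where the fingers leave the gripper's body, on its centre line; the fingertips stand 73 mm ahead of it and the grasp point (between the pads) lies 54 mm ahead of it (ctrl.grasp_offset is the distance from the TCP to the grasp point, in m); z points along the fingers, y is the direction in which the jaws open and shut (so a half turn about z gives the same grasp; the last joint's range is limited). The gripper opens to 85 mm and grips with 20 to 120 N. Pads are 22 mm wide; open, the fingers measure 114 mm over their backs; the gripper's body (76 mm by 85 mm) begins 54 mm behind the grasp point. The pads swing forward as they close: fully open they stand 13 mm farther back than shut.
Start: joints at [1.109, 0.434, 0.025, 1.573, -0.012, 1.134, -0.075], TCP at [0.219, -0.585, 0.304] pointing down, gripper open.
Joint ranges: [-2.62, 2.62], [-0.44, 2.09], [-1.27, 1.32], [0.08, 2.57], [-1.32, 4.46], [0.12, 2], [-2.74, 2.74]. Speed limits (rad/s): [2.22, 2.22, 3.01, 3.01, 3.14, 3.14, 3.14].

INTERFACE

Orientations are given as a rotation vector (axis times angle).
In Python, from bench import monitor, imaging, ctrl gives the robot as it stands.
- The arm moves only by the tool drive_tool, never from a script. Its argument "steps" is one flat list of numbers, 7 for each row, row after row: the shift along the tool's x, y, z in mm, then the turn, a rotation vector about the tool's x, y, z in degrees, then the closure, from -1 (fully open) to 1 (shut), so that 0 is half open. A call has 1 to 5 rows; each row shifts and turns the pose as measured when the row begins, along the tool's axes as they then stand; what a row does not reach is not made up. A row lasts 1/10 s, in which the tool goes at most 50 mm and 8.59 degrees, less where a joint would pass 70% of its speed; a pose out of reach is approached as far as the arm can. A call is refused whole if a number of a shift passes 50 or a number of a turn 8.59, either way. A call with a gripper value outside its range is refused whole. The fingers move at their own pace and stop on an object; "newtons" is the grip in N (left out, the last holds). Time passes only in rows, so rows that do not move let the fingers close. It gives the time, the measured TCP pose, the force and the opening at its end, in the units of the state.
- monitor.observe(): the state, without advancing time (a new reading comes with each control period).
- imaging.snapshot(name): name is "side" or "top"; returns a dict with "frame" (384x512x3 uint8, red, green, blue), "range_z" (384x512 float32, m along the optical axis (not along the pixel's ray), 0 where there is no reading), "intrinsics" (3x3 intrinsics, pixels), "dist" ([k1, k2, p1, p2, k3] as OpenCV has them; the pictures are not rectified), "camera_from_world" (4x4, takes a point from world to camera coordinates). Camera axes: x right, y up, looking along -z (the intrinsics and any distortion apply to the point x, -y, -z); pixel columns grow to the right and rows downward; lengths in m; the calibration is good to about 2 mm. A picture is of the moment at which its call begins.
- ctrl.job_done(): hands the job in, once; it reports no verdict.
The state is a dict: "time_s": time; "q": joint angles; "qvel": joint speeds; "effort": joint torques, N m; "tcp_pos": TCP position; "eef_rot": TCP orientation; "contact_force": force on the tool from outside, world axes, zero at the start; "ft_torque": the same for the moment, N m; "finger_gap": finger opening in m.
Only numpy, scipy, OpenCV 4.12 (cv2) and the standard library are available. Lean on these libraries where they do the work, as an engineer would, in place of code of your own. Each camera call takes 0.05 s, during which the arm holds its last target.

TASK

Wind the blue chuck ring one full turn anticlockwise (seen from above) by its upright black knob so that the two jaws open, leaving the steel setting block standing in the chuck meanwhile. Then lift the block out and press it fully home, right way up and square, into its empty cutout in the orange gauge case. Leave the chuck open and leave the V-block, the marker, the chrome sleeve near the red wrench and the tape roll where they are.

Things in the scene. Friction and masses are not known exactly. Their poses are not given: they have to be found in the camera images.
- chuck: Low flat hand chuck screwed to the worktop: square 130 mm base plate, blue knurled ring (112 mm across, 12 to 25 mm above the worktop) that turns about the chuck's vertical axis, and a fixed round steel top 92 mm across. Origin on that axis at worktop height, z up; x is the line along which the two jaws move.
- chuck_seat (a point): Centre of the chuck's steel top, 34 mm above the worktop, on the axis; axes as the chuck. Two steel jaws on the top, each 22 mm wide, 22 mm long (radially) and 9 mm high, pinch the setting block between them across its 24 mm dimension; each moves outward 1 mm per radian of the ring.
- scroll_ring (a joint): Turn of the blue ring, rad, positive anticlockwise from above. At the start (0 to 0.3) the jaws grip the block; one full turn opens each jaw by about 6 mm; stops at 0 and at 6.6. Stiff (about 3 N at the knob), stays where it is left. Seen from the chuck's axis the knob stands in the direction of the chuck's x axis turned by this angle.
- knob_grip (a point): Middle of the upright black knob on the blue ring: a round barrel about 18 mm across, 28 to 78 mm above the worktop; this point is on its axis, 62 mm above the worktop and 72 mm from the chuck's axis. The knob spins freely on its pin, so a hand holding it from above need not turn while it goes round the circle.
- setting_block: Bright steel setting block with two holes, 24 mm (x) by 37 mm (y) by 25 mm high, about 0.11 kg, origin at the centre of its underside, z up. It starts standing in the chuck on the steel top (underside 34 mm above the worktop), pinched by the jaws on the faces that look along its x; its upper 16 mm stand clear above the jaws.
- gauge_case: Lower half of a gauge case, lid off, fixed: orange shell 100 mm (x) by 160 mm (y), hard black insert whose top is 20 mm above the worktop, with two cutouts 11 mm deep: the empty one at y = -36 mm belongs to the setting block, the one at y = +40 mm holds the V-block. Origin at the centre of its underside, z up; two black latches on its -x side.
- block_pocket (a point): Centre of the empty cutout's floor, 9 mm above the worktop, axes as the case; cutout 26.5 (x) by 39.5 (y) mm, 11 deep, mouth flared 3 mm each side; the block's long side goes along y, either way round. Sprung nubs on the x walls stop the block up to 6 mm proud, often leaning: push it down with about 8 N. Home, its underside is at this point and its top 14 mm above the insert.
- v_block: Steel V-block 28 x 36 x 30 mm standing in the other cutout of the case; leave it.
- black_marker: Black-capped marker pen, 128 mm long, lying near the front edge; leave it.
- chrome_sleeve: Small chrome sleeve 19 mm across, 30 mm tall, standing on the left, beside the red-handled wrench; leave it.
- tape_roll: Roll of masking tape, 67 mm across, 19 mm high, at the right; leave it.
There are look-alikes about, which are no part of the job. Of the things that look like the chuck, the larger one is meant.

How it is judged:
By the outcome, as a careful person would: the job done as asked, in the order asked, and still so for the second after the job is handed in, with the robot touching nothing.
It also fails if it takes over 72 s, if anything falls off the work surface, if the arm or the gripper's body presses on something with over 40 N, if the wrist force passes 120 N, or if a joint passes its speed limit or range.

## Working session

There is one attempt and no reset: what is moved stays moved. The work goes in short steps, Python scripts to look and compute and a tool call to move; the robot and the scene stay as the last step left them, time stands still between calls to the robot, and variables do not carry over. Pictures are saved under pics/ and viewed, and the job is handed in when it is done.

Besides the shell and the picture viewer there is one more tool, called after "Request:" as a command line: name --argument value ..., lists and objects as JSON in quotes. drive_tool: Moves the arm, as the interface text tells. Its arguments: {"type":"object","properties":{"steps":{"type":"array"},"newtons":{"type":"number"}},"required":["steps"]}

```bash
ls; mkdir -p pics; python3 - <<'E'
from bench import monitor, imaging, ctrl
import cv2,numpy as np
print(monitor.observe(), ctrl.grasp_offset)
for n in("top","side"):
    d=imaging.snapshot(n); cv2.imwrite(f"pics/{n}0.png",cv2.cvtColor(cv2.resize(d["frame"],(800,600)),cv2.COLOR_RGB2BGR))
    np.savez(f"pics/{n}0.npz",**d)
    print(n,d["intrinsics"],d["dist"],d["camera_from_world"])
E
```

```text
pics
{'time_s': 0.0, 'q': array([ 1.10940382,  0.43525395,  0.02500772,  1.57414185, -0.01159423,
        1.1339999 , -0.07507916]), 'qvel': array([ 0.00079694, -0.00073583,  0.00053373, -0.00080808,  0.00111147,
        0.00138151,  0.00397559]), 'effort': array([ 1.30921922e-03, -6.70470214e+01,  1.02536693e+00, -3.16205049e+01,
        1.55458949e-02,  1.26277519e-02,  1.96062439e-05]), 'tcp_pos': array([ 0.21925611, -0.58484038,  0.30308973]), 'eef_rot': array([-3.08963006e+00, -5.60166351e-01,  7.24693183e-04]), 'contact_force': array([ 0.88886031,  0.61218946, -0.19238429]), 'ft_torque': array([ 0.01208211,  0.01348707, -0.01481015]), 'finger_gap': 0.08527130011301534} 0.0539
top [[436.85724901   0.         253.56174209]
 [  0.         436.85724901 199.74353305]
 [  0.           0.           1.        ]] [0.04296238 0.         0.         0.         0.        ] [[ 0.02205874 -0.99975538 -0.00160782  0.0096827 ]
 [ 0.98785771  0.02154879  0.15385968 -0.5507549 ]
 [-0.15378739 -0.00498225  0.9880914  -1.44755951]
 [ 0.          0.          0.          1.        ]]
side [[472.30928449   0.         255.24551959]
 [  0.         472.30928449 192.80634506]
 [  0.           0.           1.        ]] [-0.00569641  0.          0.          0.          0.        ] [[ 0.96889435 -0.2473954   0.00626593 -0.53896177]
 [ 0.15541362  0.62797257  0.76255955 -0.13499912]
 [-0.19258856 -0.73786582  0.64688768 -1.80481862]
 [ 0.          0.          0.          1.        ]]
```

View pics/top0.png

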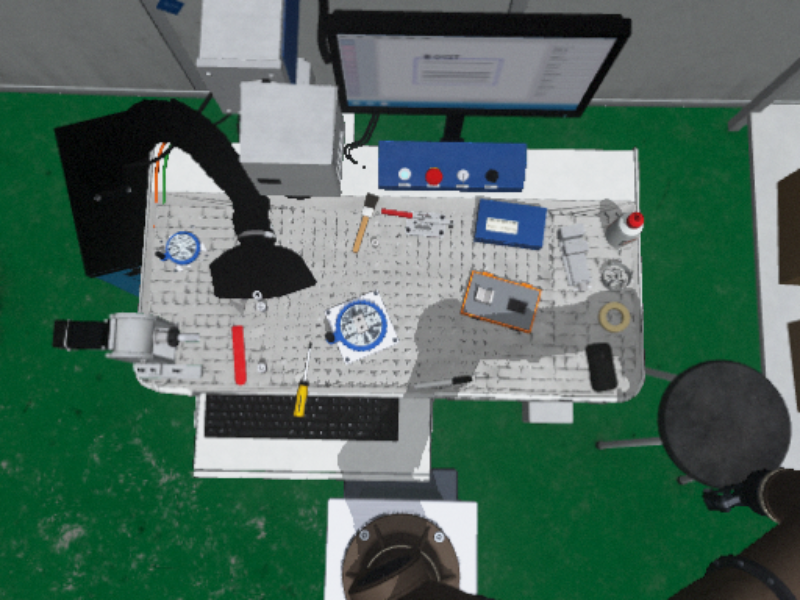

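View pics/side0.png

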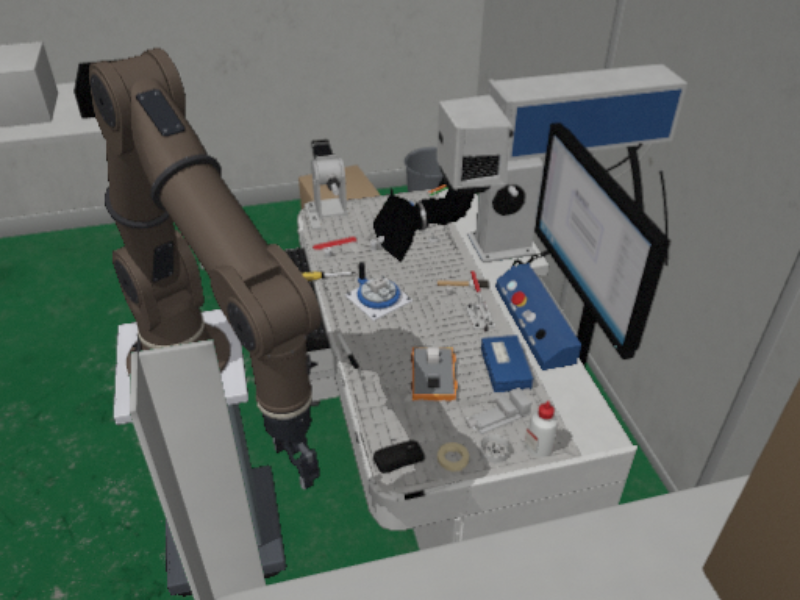

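```bash
cat > h.py <<'E'
import cv2,numpy as np
def load(n): 
    d=np.load(n); return {k:d[k] for k in d.files}
def snap(name,save):
    from bench import imaging
    d=imaging.snapshot(name); np.savez(f"pics/{save}.npz",**d); return d
def rays(d,uv):
    uv=np.asarray(uv,float).reshape(-1,1,2)
    p=cv2.undistortPoints(uv,d["intrinsics"],d["dist"]).reshape(-1,2)
    c=np.c_[p[:,0],-p[:,1],-np.ones(len(p))]
    T=d["camera_from_world"];R=T[:3,:3]
    return -R.T@T[:3,3], c@R   # origin, dirs (unit optical depth)
def onplane(d,uv,z):
    o,r=rays(d,uv); s=(z-o[2])/r[:,2]; return o+r*s[:,None]
def bydepth(d,uv):
    o,r=rays(d,uv); uv=np.asarray(uv).reshape(-1,2).round().astype(int)
    return o+r*d["range_z"][uv[:,1],uv[:,0]][:,None]
def proj(d,P):
    P=np.asarray(P,float).reshape(-1,3);T=d["camera_from_world"];c=P@T[:3,:3].T+T[:3,3]
    return cv2.projectPoints(np.c_[c[:,0],-c[:,1],-c[:,2]],np.zeros(3),np.zeros(3),d["intrinsics"],d["dist"])[0].reshape(-1,2)
def cloud(d):
    h,w=d["range_z"].shape; u,v=np.meshgrid(np.arange(w),np.arange(h))
    uv=np.c_[u.ravel(),v.ravel()]; P=bydepth(d,uv); P[d["range_z"].ravel()==0]=np.nan
    return P.reshape(h,w,3)
def crop(d,u0,u1,v0,v1,f,name,marks=()):
    im=cv2.cvtColor(d["frame"],cv2.COLOR_RGB2BGR)[v0:v1,u0:u1]
    im=cv2.resize(im,None,fx=f,fy=f,interpolation=cv2.INTER_CUBIC)
    for m in marks: cv2.drawMarker(im,(int((m[0]-u0+.5)*f),int((m[1]-v0+.5)*f)),(0,255,0),cv2.MARKER_CROSS,14,1)
    cv2.imwrite("pics/"+name,im)
E
python3 - <<'E'
from h import *
t=load("pics/top0.npz");s=load("pics/side0.npz")
crop(t,195,265,175,240,10,"tc.png"); crop(t,285,355,165,220,11,"tg.png")
crop(s,215,265,160,210,12,"sc.png"); crop(s,250,310,210,265,11,"sg.png")
for n,d in(("top",t),("side",s)):
    hsv=cv2.cvtColor(d["frame"],cv2.COLOR_RGB2HSV);P=cloud(d)
    m=cv2.inRange(hsv,(100,110,60),(125,255,255))
    k,l,st,ce=cv2.connectedComponentsWithStats(m)
    for i in range(1,k):
        if st[i,4]>60: print(n,"blue",st[i],ce[i],np.nanmedian(P[l==i],0))
    m=cv2.inRange(hsv,(5,120,100),(20,255,255))
    k,l,st,ce=cv2.connectedComponentsWithStats(m)
    for i in range(1,k):
        if st[i,4]>20: print(n,"orange",st[i],ce[i],np.nanmedian(P[l==i],0))
P=cloud(t)
hood=P[145:190,130:205]; 
print("hood"); 
for v in range(130,192,6): print([tuple((P[v,u]*1000).round().astype(int)) for u in range(135,205,12)])
E
```

```text
top blue [100   0  18   9 112] [108.51785714   3.47321429] [ 1.40794126  0.64968402 -0.19245629]
top blue [181   0  10  53 305] [185.33442623  26.19344262] [0.97051975 0.21731972 0.393845  ]
top blue [247  65 123   6 432] [306.74768519  67.24768519] [ 0.98246464 -0.14997053  0.14447717]
top blue [ 242   90   95   33 2599] [289.17583686 105.03539823] [ 0.88476325 -0.09695264  0.06367746]
top blue [ 304  127   46   33 1000] [327.398 143.077] [ 0.75960446 -0.23687733  0.03790278]
top blue [103 148  25  21 125] [116.584 159.84 ] [0.67727627 0.50264156 0.01700047]
top blue [ 63 172  27  17 186] [ 79.25806452 179.2311828 ] [ 0.71375931  0.84428913 -0.49682144]
top blue [209 192  39  33 283] [229.52650177 209.34628975] [0.51064398 0.10405179 0.02509679]
top orange [ 99 103   3  27  55] [ 99.67272727 115.83636364] [0.84007663 0.57372949 0.02380607]
top orange [226 139   9  22  65] [230.44615385 149.46153846] [0.7357561  0.10876462 0.01109136]
top orange [295 173  51  40 203] [319.93596059 193.65024631] [ 0.5697575  -0.20420015  0.01872145]
side blue [ 328   58  108   42 2748] [381.87845706  
[... 2989 characters left out ...]
.int64(35)), (np.int64(621), np.int64(308), np.int64(35)), (np.int64(622), np.int64(267), np.int64(36)), (np.int64(621), np.int64(224), np.int64(44))]
[(np.int64(603), np.int64(438), np.int64(8)), (np.int64(599), np.int64(390), np.int64(33)), (np.int64(600), np.int64(349), np.int64(31)), (np.int64(601), np.int64(308), np.int64(29)), (np.int64(602), np.int64(267), np.int64(31)), (np.int64(603), np.int64(226), np.int64(28))]
[(np.int64(582), np.int64(438), np.int64(5)), (np.int64(579), np.int64(390), np.int64(27)), (np.int64(580), np.int64(350), np.int64(23)), (np.int64(583), np.int64(310), np.int64(15)), (np.int64(586), np.int64(271), np.int64(0)), (np.int64(587), np.int64(229), np.int64(0))]
```

View pics/tc.png

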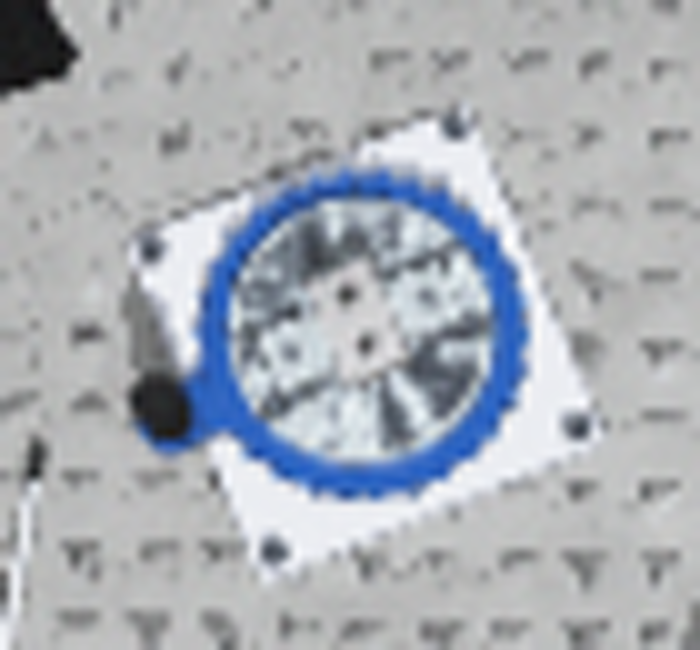

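View pics/sc.png

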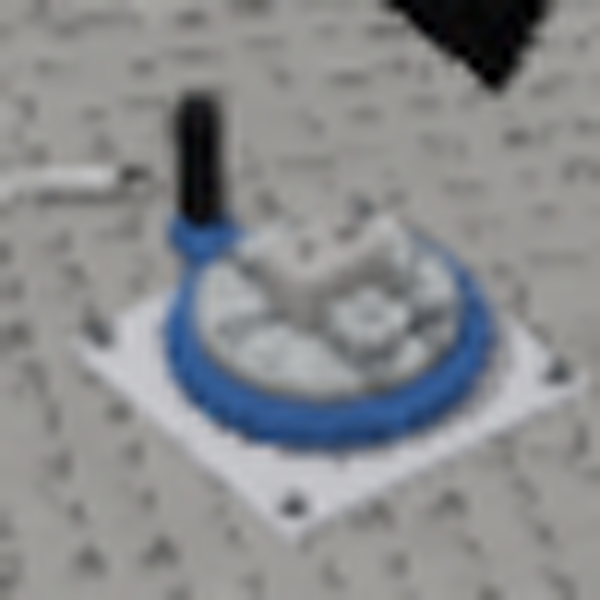

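View pics/tg.png

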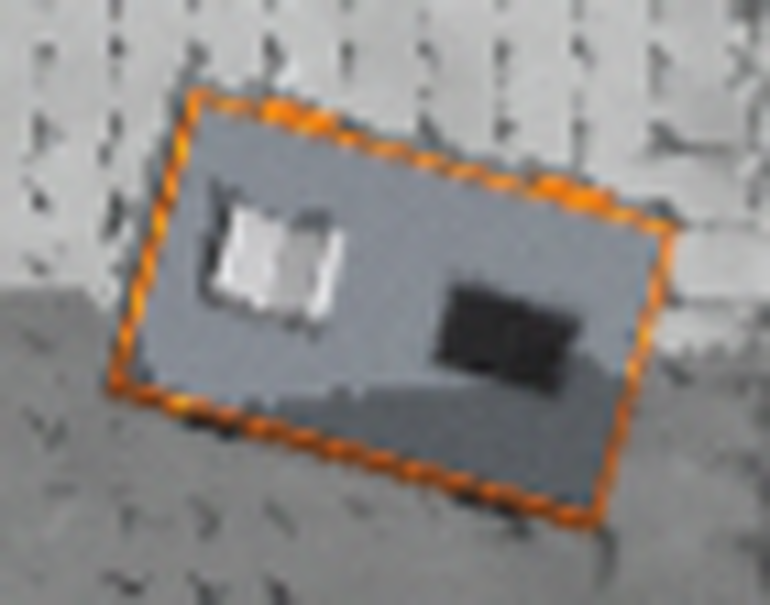

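View pics/sg.png

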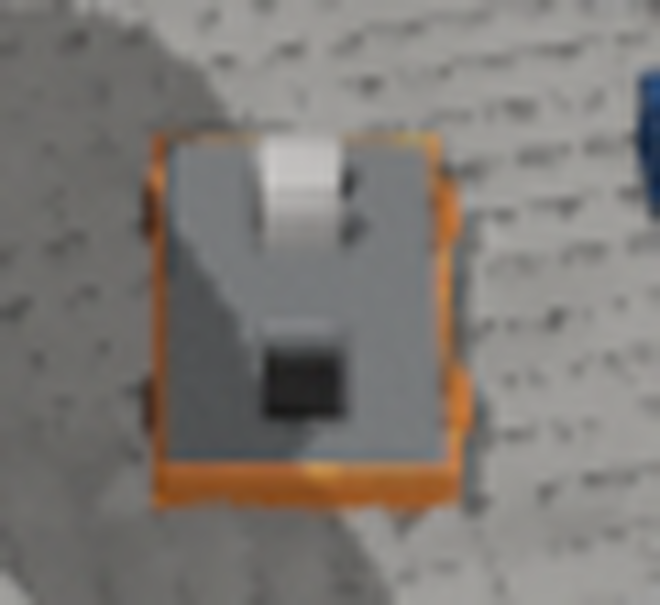

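```bash
python3 - <<'E'
from h import *
t=load("pics/top0.npz");s=load("pics/side0.npz")
def blue(d,box,zz):
    hsv=cv2.cvtColor(d["frame"],cv2.COLOR_RGB2HSV)
    m=cv2.inRange(hsv,(100,110,60),(125,255,255)); mm=np.zeros_like(m);u0,u1,v0,v1=box;mm[v0:v1,u0:u1]=m[v0:v1,u0:u1]
    c=max(cv2.findContours(mm,cv2.RETR_EXTERNAL,cv2.CHAIN_APPROX_NONE)[0],key=cv2.contourArea).reshape(-1,2)
    return onplane(d,c,zz)
def circ(P,it=6,tol=.004):
    k=np.ones(len(P),bool)
    for _ in range(it):
        A=np.c_[2*P[k,:2],np.ones(k.sum())];b=(P[k,:2]**2).sum(1);x=np.linalg.lstsq(A,b,rcond=None)[0]
        r=np.sqrt(x[2]+x[0]**2+x[1]**2);e=np.abs(np.hypot(*(P[:,:2]-x[:2]).T)-r);k=e<tol
    return x[:2],r,k.sum(),len(P)
print("ring top",circ(blue(t,(205,252,190,228),.025)))
print("ring side",circ(blue(s,(225,262,180,200),.0185)))
def dark(d,box,thr):
    u0,u1,v0,v1=box;g=d["frame"][v0:v1,u0:u1].max(2);m=(g<thr).astype(np.uint8)
    k,l,st,ce=cv2.connectedComponentsWithStats(m);return [(st[i],ce[i]+[u0,v0]) for i in range(1,k) if st[i,4]>2]
kn=dark(t,(205,216,210,222),70);print("knob",kn)
for st,ce in kn: print(onplane(t,ce,.078))
kn=dark(s,(226,238,165,182),60);print("knobs",kn)
for st,ce in kn:
    print(onplane(s,ce,.053), onplane(s,[ce[0],ce[1]-st[3]/2+.75],.078))
# screws
sc=np.array([(455,122),(150,248),(272,552),(578,425)])/10-.5+[195,175]
P=onplane(t,sc,.012);print(P.round(4),P.mean(0)); a=P[1]-P[0]+P[2]-P[3];print("ang",np.degrees(np.arctan2(a[1],a[0])))
js=np.array([(290,352),(428,297)])/10-.5+[195,175];P=onplane(t,js,.043);a=P[0]-P[1];print("jaws",P,P.mean(0),np.degrees(np.arctan2(a[1],a[0])))
bh=np.array([(345,292),(366,343)])/10-.5+[195,175];P=onplane(t,bh,.059);a=P[1]-P[0];print("blk",P,P.mean(0),np.degrees(np.arctan2(a[1],a[0])))
# case outer corners z~.02
for nm,d,cs,u0,v0,f in(("top",t,[(195,95),(675,232),(598,522),(117,390)],285,165,11),):
    c=np.array(cs)/f-.5+[u0,v0]
    for z in (.02,.024):
        P=onplane(d,c,z);print(z,P.round(4),P.mean(0),np.linalg.norm(P[0]-P[1]),np.linalg.norm(P[1]-P[2]));a=P[0]-P[1]+P[3]-P[2];print(np.degrees(np.arctan2(a[1],a[0])))
C=cloud(t);print("case insert depth",np.median(C[185:190,310:320].reshape(-1,3),0)); 
# orange contour fit
for d,box in((t,(285,355,165,220)),(s,(255,300,215,262))):
    hsv=cv2.cvtColor(d["frame"],cv2.COLOR_RGB2HSV);m=cv2.inRange(hsv,(5,110,80),(22,255,255));u0,u1,v0,v1=box
    mm=np.zeros_like(m);mm[v0:v1,u0:u1]=m[v0:v1,u0:u1];pts=np.argwhere(mm)[:,::-1];P=onplane(d,pts,.022)
    r=cv2.minAreaRect((P[:,:2]*1000).astype(np.float32));print(r)
# pocket dark
for st,ce in dark(t,(320,342,185,205),75):print("pocket",st,ce,onplane(t,ce,.02),onplane(t,ce,.012))
for st,ce in dark(s,(270,285,238,252),60):print("pocket s",st,ce,onplane(s,ce,.02),onplane(s,ce,.012))
E
```

```text
ring top (array([0.52303259, 0.10001591]), np.float64(0.05452097506624921), np.int64(89), 109)
ring side (array([0.5232874 , 0.09643672]), np.float64(0.05412397769276351), np.int64(46), 72)
knob [(array([ 3,  3,  6,  6, 27], dtype=int32), array([210.7037037 , 215.33333333]))]
[[0.48960317 0.16224904 0.078     ]]
knobs [(array([ 4,  3,  3, 11, 31], dtype=int32), array([231., 173.]))]
[[0.49198882 0.16137331 0.053     ]] [[0.49266017 0.16129736 0.078     ]]
[[0.6003 0.0704 0.012 ]
 [0.5534 0.1753 0.012 ]
 [0.4484 0.1293 0.012 ]
 [0.4947 0.0249 0.012 ]] [0.52418822 0.09999097 0.012     ]
ang 113.9966326753193
jaws [[0.51389489 0.12312521 0.043     ]
 [0.53379219 0.07677652 0.043     ]] [0.52384354 0.09995086 0.043     ] 113.23363916703667
blk [[0.53257408 0.10409324 0.059     ]
 [0.51540601 0.09650206 0.059     ]] [0.52399005 0.10029765 0.059     ] -156.1464889354186
0.02 [[ 0.6517 -0.146   0.02  ]
 [ 0.6107 -0.2975  0.02  ]
 [ 0.5178 -0.2726  0.02  ]
 [ 0.5563 -0.122   0.02  ]] [ 0.58412378 -0.2095398   0.02      ] 0.15695633060283884 0.096138576231511
75.24470755772627
0.024 [[ 0.6508 -0.1456  0.024 ]
 [ 0.6099 -0.2967  0.024 ]
 [ 0.5173 -0.2718  0.024 ]
 [ 0.5557 -0.1217  0.024 ]] [ 0.58342044 -0.20894083  0.024     ] 0.15653640180237013 0.09588136228645625
75.24470755772619
case insert depth [ 0.60214801 -0.18741008  0.02428701]
((585.3296508789062, -208.9217071533203), (161.05776977539062, 106.4815673828125), 74.81317138671875)
((582.9827880859375, -223.17507934570312), (171.89219665527344, 105.54906463623047), 74.89126586914062)
pocket [ 5  6 12 10 86] [330.62790698 195.56976744] [[ 0.57437765 -0.24462837  0.02      ]] [[ 0.57573218 -0.24601407  0.012     ]]
pocket s [ 4  4  7  6 41] [276.92682927 244.56097561] [[ 0.57343789 -0.25089251  0.02      ]] [[ 0.57584871 -0.24368658  0.012     ]]
```

```bash
cat > p.py <<'E'
import numpy as np
from scipy.spatial.transform import Rotation as Ro
from bench import monitor
def st(pr=True):
    o=monitor.observe();R=Ro.from_rotvec(o["eef_rot"]).as_matrix()
    psi=np.degrees(np.arctan2(R[1,0],R[0,0]))
    if pr: print("t %.2f tcp %s psi %.1f tilt %.2f,%.2f F %s gap %.1f q %s"%(o["time_s"],(o["tcp_pos"]*1000).round(1),psi,np.degrees(R[0,2]),np.degrees(R[1,2]),o["contact_force"].round(1),o["finger_gap"]*1000,o["q"].round(2)))
    return o,R,psi
def to(xyz,psi=None):
    "xyz mm target tcp; psi tool-x yaw deg. prints whole tool-frame shift and turn"
    o,R,p=st()
    d=R.T@(np.array(xyz)-o["tcp_pos"]*1000)
    if psi is None: psi=p
    c,s=np.cos(np.radians(psi)),np.sin(np.radians(psi))
    Rt=np.array([[c,s,0],[s,-c,0],[0,0,-1.]])
    w=np.degrees(Ro.from_matrix(R.T@Rt).as_rotvec())
    print("shift",d.round(1),"len %.1f"%np.linalg.norm(d),"turn",w.round(2))
E
python3 - <<'E'
from p import *
to([490.5,162,250],23.7)
E
```

```text
t 0.10 tcp [ 219.3 -584.9  303.2] psi 20.6 tilt -0.03,0.07 F [0.2 0.3 0.1] gap 85.3 q [ 1.11  0.44  0.02  1.57 -0.01  1.13 -0.08]
shift [ 516.1 -604.1   54. ] len 796.4 turn [-0.08  0.   -3.15]
```

Request:
drive_tool --steps '[31,-36,0,0,0,0,-1,31,-36,0,0,0,0,-1,31,-36,0,0,0,0,-1,31,-36,0,0,0,0,-1,31,-36,0,0,0,0,-1]'

```text
time_s: 0.6
tcp_pos: [0.2995, -0.3602, 0.2999]
eef_rot: [-3.092, -0.543, 0.007]
contact_force: [2.0, 0.1, 0.5]
finger_gap: 0.0857
```

Request:
drive_tool --steps '[31,-36,0,0,0,0,-1,31,-36,0,0,0,0,-1,31,-36,0,0,0,0,-1,31,-36,0,0,0,0,-1,31,-36,0,0,0,0,-1]'

```text
time_s: 1.1
tcp_pos: [0.3844, -0.1284, 0.2994]
eef_rot: [-3.093, -0.542, 0.008]
contact_force: [0.8, -1.0, -0.3]
finger_gap: 0.0855
```

```bash
python3 -c "
from p import *
to([490.5,162,250],23.7)"
```

```text
t 1.10 tcp [ 384.4 -128.4  299.4] psi 19.9 tilt -0.30,0.03 F [ 0.8 -1.  -0.3] gap 85.5 q [ 0.47  0.1  -0.3   2.05  0.04  1.   -1.07]
shift [ 198.7 -236.9   49. ] len 313.1 turn [-0.14  0.26 -3.84]
```

Request:
drive_tool --steps '[31,-36,5,0,0,-1,0,31,-36,5,0,0,-1,0,31,-36,5,0,0,-1,0,31,-36,5,0,0,-1,0,31,-36,5,0,0,0,0]'

```text
time_s: 1.6
tcp_pos: [0.4623, 0.1055, 0.2741]
eef_rot: [3.073, 0.651, -0.004]
contact_force: [1.1, -1.3, 1.3]
finger_gap: 0.0425
```

```bash
python3 -c "
from p import *
to([490.5,162,200],23.7)"
```

```text
t 1.60 tcp [462.3 105.5 274.1] psi 23.9 tilt -0.14,-0.03 F [ 1.1 -1.3  1.3] gap 42.5 q [ 0.06  0.27 -0.48  1.94  0.15  0.98 -1.64]
shift [ 48.9 -40.1  74. ] len 97.3 turn [-0.03  0.14  0.2 ]
```

Request:
drive_tool --steps '[24,-20,20,0,0,0,0,23,-19,20,0,0,0,0,2,-1,20,0,0,0,0,0,0,10,0,0,0,0,0,0,0,0,0,0,0]'

```text
time_s: 2.1
tcp_pos: [0.4912, 0.1731, 0.2004]
eef_rot: [-3.066, -0.666, 0.004]
contact_force: [0.5, 0.2, 0.7]
finger_gap: 0.0428
```

```bash
python3 - <<'E'
from p import *
from h import *
to([490.5,162,116],23.7)
t=snap("top","t1");s=snap("side","s1")
crop(t,190,260,170,240,8,"t1.png"); crop(s,205,265,130,210,7,"s1.png")
E
```

```text
t 2.10 tcp [491.2 173.1 200.4] psi 24.5 tilt -0.19,0.20 F [0.5 0.2 0.7] gap 42.8 q [-0.09  0.43 -0.47  1.92  0.24  0.85 -1.82]
shift [-5.2 10.2 84.4] len 85.2 turn [-0.27  0.09  0.8 ]
```

View pics/t1.png

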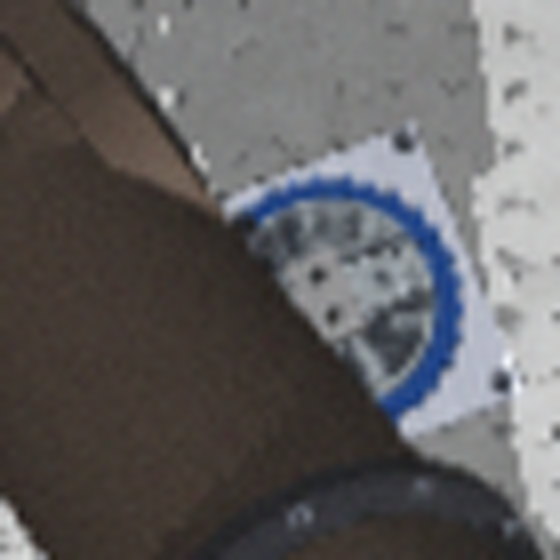

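View pics/s1.png

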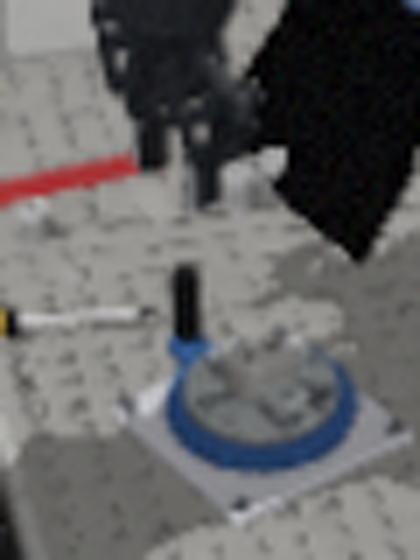

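Request:
drive_tool --steps '[-5,10,15,0,0,0,0,0,0,0,0,0,0,0]'

```text
time_s: 2.4
tcp_pos: [0.4923, 0.1602, 0.1888]
eef_rot: [-3.068, -0.661, -0.004]
contact_force: [-0.5, -0.9, 0.8]
finger_gap: 0.0426
```

```bash
python3 - <<'E'
from p import *
from h import *
to([490.5,162,116],23.7)
s=snap("side","s2")
o,R,psi=st(False)
c=o["tcp_pos"];y=R[:,1];z=R[:,2]
m=[proj(s,c+z*.073+k*y*.021)[0] for k in(-1,1)]+[proj(s,[.4905,.162,.078])[0]]
print(m)
crop(s,205,265,130,210,7,"s2.png",m)
E
```

```text
t 2.40 tcp [492.3 160.2 188.8] psi 24.3 tilt 0.11,0.23 F [-0.5 -0.9  0.8] gap 42.6 q [-0.07  0.44 -0.46  1.94  0.26  0.82 -1.81]
shift [-1.1 -2.1 72.8] len 72.9 turn [-0.16 -0.19  0.61]
[array([227.83033502, 158.14769676]), array([233.89633181, 162.94726596]), array([230.45737534, 168.22597665])]
```

View pics/s2.png

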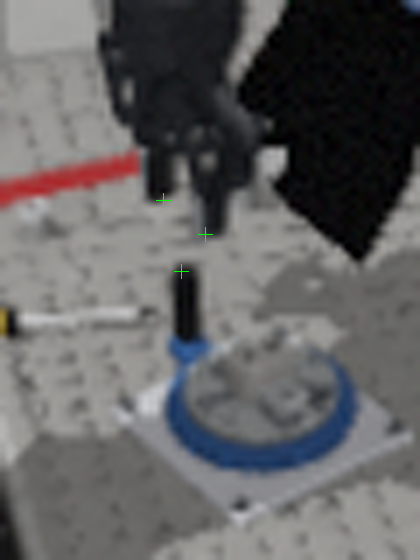

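Request:
drive_tool --steps '[0,-2,20,0,0,0,0,0,0,20,0,0,0,0,0,0,20,0,0,0,0,0,0,12,0,0,0,0,0,0,0,0,0,0,0]'

```text
time_s: 2.95
tcp_pos: [0.4969, 0.1659, 0.1236]
eef_rot: [-3.066, -0.656, -0.028]
contact_force: [0.6, 0.1, -0.4]
finger_gap: 0.0427
```

```bash
python3 - <<'E'
from p import *
from h import *
to([491,162,116],23.7)
s=snap("side","s3")
crop(s,205,265,130,210,7,"s3.png")
E
```

```text
t 2.95 tcp [496.9 165.9 123.6] psi 24.2 tilt 0.93,0.58 F [ 0.6  0.1 -0.4] gap 42.7 q [-0.12  0.53 -0.41  1.99  0.33  0.66 -1.89]
shift [-7.2  1.2  7.4] len 10.4 turn [-0.15 -1.08  0.46]
```

View pics/s3.png

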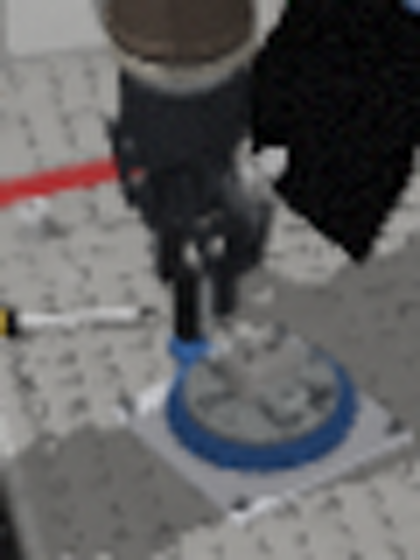

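Request:
drive_tool --steps '[-6,1,6,0,-1,0,0,0,0,0,0,0,0,0]'

```text
time_s: 3.2
tcp_pos: [0.4928, 0.163, 0.1197]
eef_rot: [-3.069, -0.657, -0.005]
contact_force: [1.0, -0.1, -0.8]
finger_gap: 0.0425
```

```bash
python3 - <<'E'
from p import *
to([491,162,116],23.7)
E
```

```text
t 3.20 tcp [492.8 163.  119.7] psi 24.1 tilt 0.13,0.20 F [ 1.  -0.1 -0.8] gap 42.5 q [-0.12  0.54 -0.41  2.    0.33  0.67 -1.89]
shift [-2.1  0.2  3.7] len 4.2 turn [-0.13 -0.2   0.45]
```

Close on the knob.

Request:
drive_tool --steps '[-2,0,3,0,0,0,1,0,0,0,0,0,0,1,0,0,0,0,0,0,1,0,0,0,0,0,0,1]' --newtons 25

```text
time_s: 3.6
tcp_pos: [0.4909, 0.1629, 0.1173]
eef_rot: [-3.068, -0.657, -0.007]
contact_force: [0.5, 0.5, -3.8]
finger_gap: 0.0174
```

```bash
python3 - <<'E'
from p import *
to([491,162,116],23.7)
from h import *
s=snap("side","s4")
crop(s,205,265,130,210,7,"s4.png")
E
```

```text
t 3.60 tcp [490.9 162.9 117.3] psi 24.2 tilt 0.18,0.28 F [ 0.5  0.5 -3.8] gap 17.4 q [-0.12  0.54 -0.41  2.    0.33  0.66 -1.89]
shift [-0.2  0.9  1.3] len 1.6 turn [-0.18 -0.28  0.46]
```

View pics/s4.png

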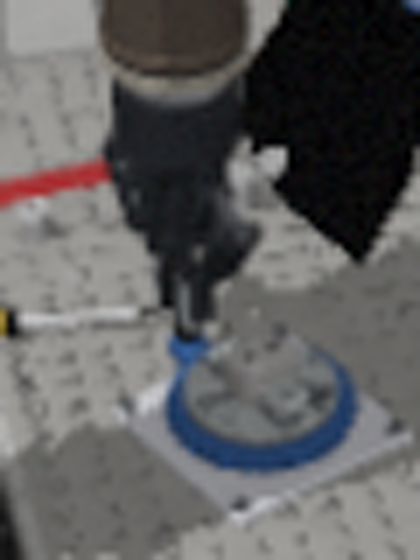

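```bash
cat >> p.py <<'E'
C=np.array([523.7,98.7]);RAD=72.0
def arc(step,n=5,z=117,psi=24):
    o,R,p=st();t=o["tcp_pos"]*1000
    a=np.degrees(np.arctan2(t[1]-C[1],t[0]-C[0]));print("ang %.1f joint %.2f rad r %.1f"%(a,np.radians(a-113.7),np.hypot(*(t[:2]-C))))
    cur=t.copy();
    for i in range(1,n+1):
        b=np.radians(a+step*i);T=np.array([*(C+RAD*np.array([np.cos(b),np.sin(b)])),z])
        print((R.T@(T-cur)).round(1),end=" ");cur=T
    c,s=np.cos(np.radians(psi)),np.sin(np.radians(psi))
    Rt=np.array([[c,s,0],[s,-c,0],[0,0,-1.]]);print("turn",np.degrees(Ro.from_matrix(R.T@Rt).as_rotvec()).round(2))
E
python3 -c "
from p import *
arc(8)"
```

```text
t 3.65 tcp [490.9 162.9 117.4] psi 24.2 tilt 0.18,0.27 F [ 0.8  1.7 -3.3] gap 17.6 q [-0.12  0.54 -0.41  2.    0.33  0.66 -1.89]
ang 117.1 joint 0.06 rad r 72.1
[-10.    1.3   0.3] [-9.7  2.6 -0.1] [-9.3  3.9 -0.1] [-8.6  5.2 -0.1] [-7.8  6.3 -0.1] turn [-0.17 -0.28  0.17]
```

Request:
drive_tool --steps '[-10,1.3,0,0,0,0,1,-9.7,2.6,0,0,0,0,1,-9.3,3.9,0,0,0,0,1]'

```text
time_s: 3.95
tcp_pos: [0.4671, 0.1451, 0.1173]
eef_rot: [-3.065, -0.659, -0.011]
contact_force: [2.8, 2.1, -4.6]
finger_gap: 0.0174
```

```bash
python3 -c "
from p import *
arc(10)"
```

```text
t 3.95 tcp [467.1 145.1 117.3] psi 24.3 tilt 0.32,0.47 F [ 2.8  2.1 -4.6] gap 17.4 q [-0.09  0.51 -0.41  2.07  0.33  0.62 -1.88]
ang 140.7 joint 0.47 rad r 73.1
[-10.2   7.6   0.2] [-9.4  8.3 -0.1] [-7.8  9.8 -0.1] [-6.  11.  -0.1] [-4.  11.9 -0.1] turn [-0.29 -0.48  0.27]
```

Tracking well, with small forces.

Request:
drive_tool --steps '[-10.2,7.6,0,0,0,0,1,-9.4,8.3,0,0,-0.3,0,1,-7.8,9.8,0,0,0,0,1,-6,11,0,0,0,0,1,-4,11.9,0,0,0,0,1]'

```text
time_s: 4.45
tcp_pos: [0.4508, 0.0815, 0.1174]
eef_rot: [-3.064, -0.662, -0.007]
contact_force: [7.7, 5.1, -11.8]
finger_gap: 0.0174
```

```bash
python3 -c "
from p import *
arc(12)"
```

```text
t 4.45 tcp [450.8  81.5 117.4] psi 24.4 tilt 0.18,0.43 F [  7.7   5.1 -11.8] gap 17.4 q [ 0.04  0.47 -0.42  2.14  0.33  0.58 -1.77]
ang -166.7 joint -4.89 rad r 74.9
[ 1.5 15.6  0.3] [ 1.8 14.9 -0.1] [ 4.9 14.2 -0. ] [ 7.7 12.9 -0. ] [10.2 11.  -0. ] turn [-0.32 -0.34  0.37]
```

Request:
drive_tool --steps '[1.5,14,0.8,0,0,0,1,1.8,14,0.4,0,0,0,1,4.9,13.5,0.2,0,0,0,1,7.7,12.5,0,0,0,0,1,10.2,11,0,0,0,0,1]'

```text
time_s: 4.95
tcp_pos: [0.4993, 0.0285, 0.1173]
eef_rot: [-3.063, -0.66, -0.004]
contact_force: [0.9, 11.4, -4.7]
finger_gap: 0.0173
```

```bash
python3 -c "
from p import *
arc(12)"
```

```text
t 4.95 tcp [499.3  28.5 117.3] psi 24.3 tilt 0.04,0.50 F [ 0.9 11.4 -4.7] gap 17.3 q [ 0.15  0.52 -0.42  2.04  0.33  0.64 -1.63]
ang -109.2 joint -3.89 rad r 74.3
[13.6  7.5  0.3] [13.6  6.5  0. ] [14.6  3.5  0. ] [15.   0.4  0.1] [14.8 -2.7  0.1] turn [-0.44 -0.24  0.32]
```

Request:
drive_tool --steps '[13,6.5,0.3,0,0,0,1,13.3,5.5,0,0,0,0,1,14.3,2.5,0,-0.3,0,0,1,14.5,-0.4,0,0,0,0,1,14.3,-3.2,0,0,0,0,1]'

```text
time_s: 5.45
tcp_pos: [0.5636, 0.0391, 0.1172]
eef_rot: [-3.073, -0.652, 0.014]
contact_force: [-3.6, -1.1, 4.5]
finger_gap: 0.0176
```

```bash
python3 -c "
from p import *
arc(12)"
```

```text
t 5.45 tcp [563.6  39.1 117.2] psi 23.9 tilt -0.51,-0.07 F [-3.6 -1.1  4.5] gap 17.6 q [ 0.12  0.6  -0.4   1.88  0.33  0.74 -1.62]
ang -56.2 joint -2.97 rad r 71.7
[14.5 -3.8  0.1] [13.3 -7.  -0.1] [11.6 -9.6 -0.1] [  9.3 -11.8  -0. ] [  6.6 -13.5  -0. ] turn [-0.15  0.49 -0.05]
```

Request:
drive_tool --steps '[14.5,-3.8,0,0,0.2,0,1,13.3,-7,0,0,0.2,0,1,11.4,-9.6,0,0,0,0,1,9,-11.8,0,0,0,0,1,6,-13,0,0,0,0,1]'

```text
time_s: 5.95
tcp_pos: [0.5938, 0.094, 0.1174]
eef_rot: [3.072, 0.637, -0.017]
contact_force: [5.3, -3.5, -2.8]
finger_gap: 0.0176
```

```bash
python3 -c "
from p import *
arc(12)"
```

```text
t 5.95 tcp [593.8  94.  117.4] psi 23.4 tilt -0.55,-0.39 F [ 5.3 -3.5 -2.8] gap 17.6 q [ 0.02  0.64 -0.39  1.78  0.33  0.79 -1.7 ]
ang -3.8 joint -2.05 rad r 70.2
[  7.  -13.2   0.3] [  2.4 -14.9  -0.1] [ -0.7 -15.   -0. ] [ -3.8 -14.6   0. ] [ -6.8 -13.4   0. ] turn [ 0.13  0.66 -0.58]
```

Request:
drive_tool --steps '[7,-13.2,0,0,0.3,0,1,3,-14.9,0,0,0.3,0,1,-0.4,-15,0,0,0,0,1,-3.5,-14.6,0,0,0,0,1,-6.5,-13.4,0,0,0,0,1]'

```text
time_s: 6.45
tcp_pos: [0.563, 0.1577, 0.1173]
eef_rot: [3.07, 0.628, -0.008]
contact_force: [0.6, -4.7, 3.4]
finger_gap: 0.0176
```

```bash
python3 -c "
from p import *
arc(12)"
```

```text
t 6.45 tcp [563.  157.7 117.3] psi 23.1 tilt -0.19,-0.50 F [ 0.6 -4.7  3.4] gap 17.6 q [-0.1   0.62 -0.38  1.83  0.33  0.76 -1.83]
ang 56.3 joint -1.00 rad r 70.9
[ -8.6 -12.3   0.2] [-11.7  -9.4   0. ] [-13.4  -6.8   0. ] [-14.6  -3.8   0.1] [-15.   -0.7   0.1] turn [ 0.38  0.37 -0.89]
```

Request:
drive_tool --steps '[-8.6,-12.3,0,0,0,0,1,-11.5,-9.6,0,0,0,0,1,-13.4,-6.8,0,0,0,0,1,-14.3,-3.5,0,0,0,0,1,-12,-0.3,0,0,0,0,1]'

```text
time_s: 6.95
tcp_pos: [0.49, 0.1638, 0.1173]
eef_rot: [3.066, 0.627, -0.007]
contact_force: [6.1, -5.4, -4.7]
finger_gap: 0.0176
```

```bash
python3 - <<'E'
from p import *
from h import *
arc(2)
s=snap("side","s5");t=snap("top","t5")
crop(s,205,265,130,210,7,"s5.png")
crop(t,190,260,170,240,8,"t5.png")
E
```

```text
t 6.95 tcp [490.  163.8 117.3] psi 23.1 tilt -0.12,-0.71 F [ 6.1 -5.4 -4.7] gap 17.6 q [-0.14  0.54 -0.39  2.    0.34  0.67 -1.92]
ang 117.4 joint 0.06 rad r 73.3
[-2.4  1.6  0.4] [-2.5  0.3  0. ] [-2.5  0.4  0. ] [-2.5  0.5  0. ] [-2.4  0.6  0. ] turn [ 0.6   0.4  -0.89]
```

View pics/t5.png

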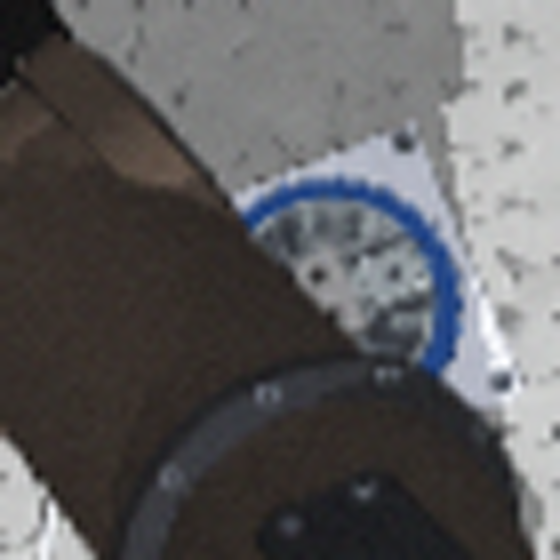

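View pics/s5.png

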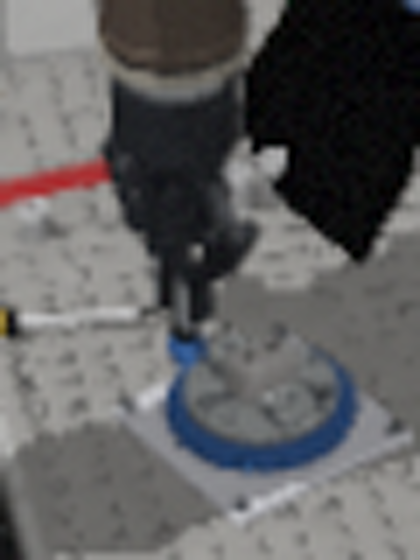

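Request:
drive_tool --steps '[-4,1.6,0,0,0,0,1,-1,0,0,0,0,0,1]'

```text
time_s: 7.25
tcp_pos: [0.4842, 0.1605, 0.1173]
eef_rot: [3.067, 0.628, -0.009]
contact_force: [4.4, -4.3, -3.1]
finger_gap: 0.0174
```

```bash
python3 -c "
from p import *
arc(2)"
```

```text
t 7.25 tcp [484.2 160.5 117.3] psi 23.1 tilt -0.19,-0.69 F [ 4.4 -4.3 -3.1] gap 17.4 q [-0.14  0.53 -0.39  2.01  0.34  0.67 -1.92]
ang 122.6 joint 0.16 rad r 73.4
[-2.2  1.8  0.4] [-2.5  0.5  0. ] [-2.4  0.6  0. ] [-2.4  0.7  0. ] [-2.4  0.8  0. ] turn [ 0.56  0.45 -0.86]
```

Open, let it settle, then go up.

Request:
drive_tool --steps '[0,0,0,0,0,0,0,0,0,0,0,0,0,0,0,0,0,0,0,0,0,0,0,-20,0,0,0,0,0,0,-25,0,0,0,0]'

```text
time_s: 7.75
tcp_pos: [0.4812, 0.1622, 0.1602]
eef_rot: [3.067, 0.632, -0.022]
contact_force: [1.4, -1.1, -1.0]
finger_gap: 0.0429
```

Request:
drive_tool --steps '[0,0,-30,0,0,0,0,0,0,-30,0,0,0,0,-20,35,-10,0,0,0,0,-20,35,0,0,0,0,0,-20,35,0,0,0,0,0]'

```text
time_s: 8.25
tcp_pos: [0.4696, 0.0489, 0.2377]
eef_rot: [3.069, 0.653, -0.012]
contact_force: [0.4, 0.0, -0.1]
finger_gap: 0.0427
```

```bash
python3 - <<'E'
from p import *
from h import *
to([523,99,200],23.7)
t=snap("top","t6");s=snap("side","s6")
crop(t,190,260,170,240,8,"t6.png");crop(s,205,265,130,210,7,"s6.png")
E
```

```text
t 8.25 tcp [469.6  48.9 237.7] psi 24.0 tilt -0.39,-0.33 F [ 0.4  0.  -0.1] gap 42.7 q [ 0.15  0.31 -0.45  1.99  0.18  0.89 -1.55]
shift [ 69.5 -24.1  37.1] len 82.4 turn [0.14 0.49 0.34]
```

View pics/t6.png

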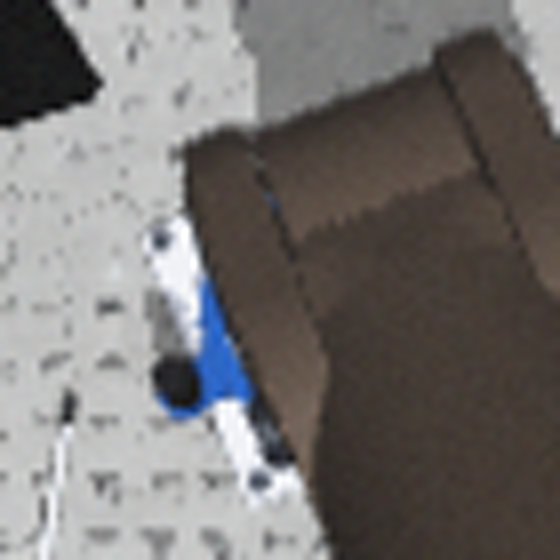

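View pics/s6.png

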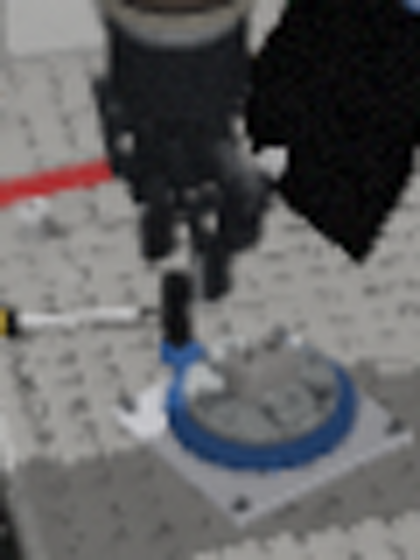

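```bash
python3 - <<'E'
from h import *
t=load("pics/t6.npz");u0,u1,v0,v1=205,218,208,226
g=t["frame"][v0:v1,u0:u1].max(2);m=(g<70).astype(np.uint8)
k,l,st,ce=cv2.connectedComponentsWithStats(m)
for i in range(1,k):
    if st[i,4]>5:
        P=onplane(t,ce[i]+[u0,v0],.078)[0];d=P[:2]*1000-[523.5,99.5];print(st[i],P,np.hypot(*d),np.degrees(np.arctan2(d[1],d[0])))
d=np.array([489.6,162.2])-[523.5,99.5];print(np.degrees(np.arctan2(d[1],d[0])))
E
```

```text
[ 4  7  6  6 27] [0.48302143 0.15869511 0.078     ] 71.71175764328417 124.36495214212516
118.39875301282918
```

Request:
drive_tool --steps '[-10,45,0,0,0,0,0,-10,45,0,0,0,0,0,-10,45,0,0,0,0,0,-10,45,0,0,0,0,0,0,0,0,0,0,0,0]'

```text
time_s: 8.85
tcp_pos: [0.506, -0.1396, 0.2385]
eef_rot: [3.069, 0.646, -0.014]
contact_force: [-0.7, 0.5, -1.0]
finger_gap: 0.0427
```

```bash
python3 - <<'E'
from p import *
from h import *
to([523,99,200],23.7)
t=snap("top","t7");s=snap("side","s7")
crop(t,200,250,180,230,14,"t7.png");crop(s,215,265,155,205,12,"s7.png")
E
```

```text
t 8.85 tcp [ 506.  -139.6  238.5] psi 23.8 tilt -0.43,-0.42 F [-0.7  0.5 -1. ] gap 42.7 q [ 0.44  0.37 -0.37  1.87  0.17  0.93 -1.16]
shift [ 112.2 -211.6   36.6] len 242.3 turn [0.22 0.56 0.08]
```

View pics/t7.png

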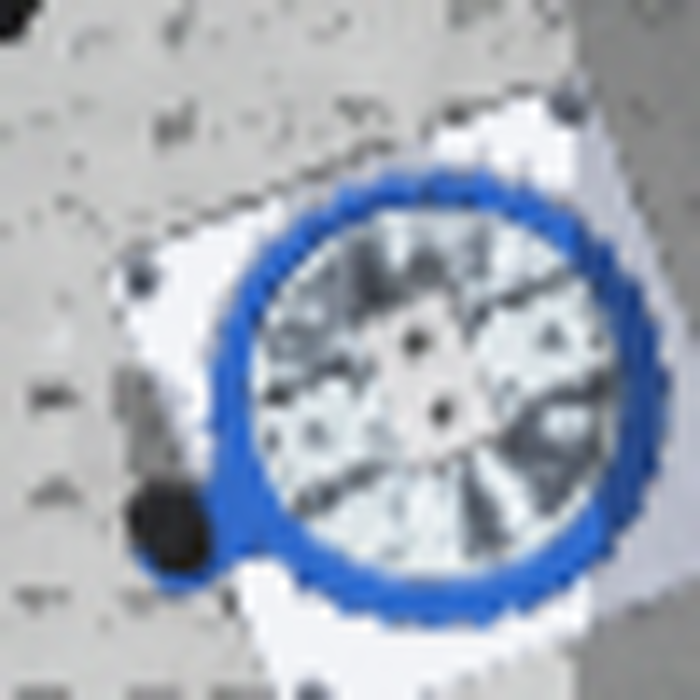

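View pics/s7.png

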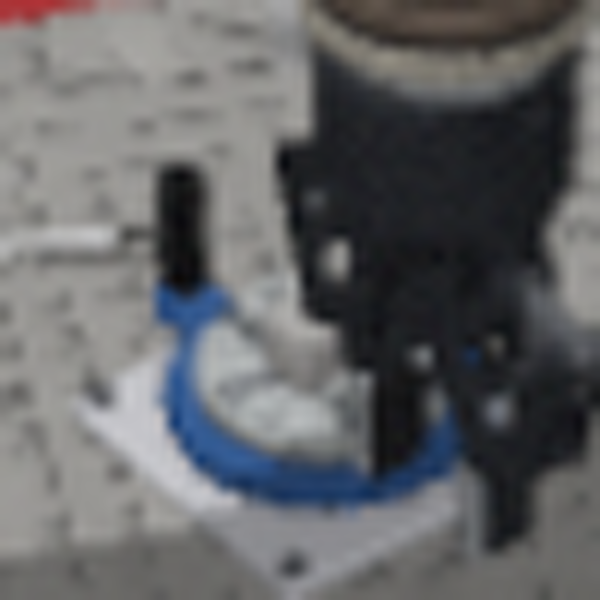

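```bash
python3 - <<'E'
from h import *
t=load("pics/t7.npz")
bh=np.array([(415,340),(442,412)])/14-.5+[200,180];P=onplane(t,bh,.059);a=P[0]-P[1];print("blk",P.mean(0),np.degrees(np.arctan2(a[1],a[0])))
g=cv2.cvtColor(t["frame"],cv2.COLOR_RGB2GRAY)
print(proj(t,[.5237,.0985,.059]))
E
```

```text
blk [0.52363048 0.10009414 0.059     ] 22.0529177137098
[[230.58051631 206.34453356]]
```

Request:
drive_tool --steps '[24,-43,0,0,0,0,0,24,-43,0,0,0,0,0,24,-43,0,0,0,0,0,24,-43,0,0,0.5,0,0,14,-34,0,0,0,0,0]'

```text
time_s: 9.45
tcp_pos: [0.5199, 0.1058, 0.2371]
eef_rot: [-3.072, -0.652, 0.001]
contact_force: [0.5, -0.6, 0.3]
finger_gap: 0.0431
```

```bash
python3 -c "
from p import *
to([523.5,99.5,150],23.4)"
```

```text
t 9.45 tcp [519.9 105.8 237.1] psi 24.0 tilt -0.06,0.06 F [ 0.5 -0.6  0.3] gap 43.1 q [ 0.03  0.39 -0.44  1.86  0.2   0.93 -1.65]
shift [ 0.8  7.3 87.1] len 87.4 turn [-0.08  0.03  0.56]
```

Request:
drive_tool --steps '[0,4,25,0,0,0.5,0,0,2,25,0,0,0,0,0,0,25,0,0,0,0,0,0,8,0,0,0,0,0,0,0,0,0,0,0]'

```text
time_s: 9.95
tcp_pos: [0.5171, 0.1217, 0.1538]
eef_rot: [-3.057, -0.679, -0.004]
contact_force: [-1.1, 0.9, -0.9]
finger_gap: 0.0427
```

```bash
python3 - <<'E'
from p import *
from h import *
to([523.5,99.5,120],23.4)
s=snap("side","s8")
o,R,psi=st(False);c=o["tcp_pos"];y=R[:,1];z=R[:,2]
m=[proj(s,c+z*.071+k*y*.021)[0] for k in(-1,1)]
crop(s,205,265,140,205,9,"s8.png",m)
E
```

```text
t 9.95 tcp [517.1 121.7 153.8] psi 25.0 tilt 0.01,0.61 F [-1.1  0.9 -0.9] gap 42.7 q [-0.02  0.5  -0.41  1.94  0.27  0.75 -1.72]
shift [-3.8 23.2 33.6] len 41.0 turn [-0.55 -0.26  1.63]
```

View pics/s8.png

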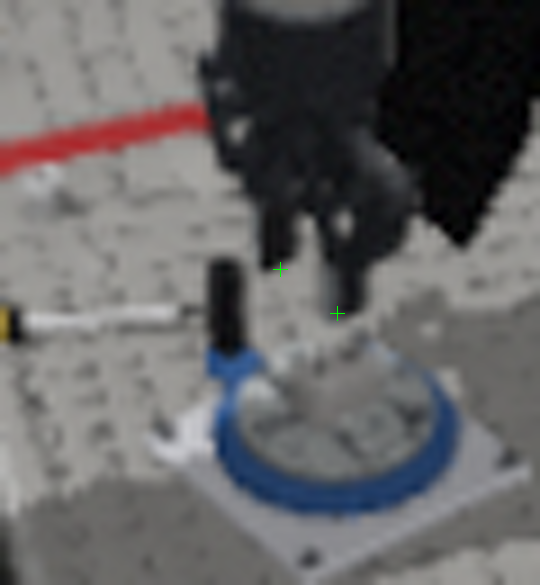

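Request:
drive_tool --steps '[-3,12,0,0,0,0.8,0,-1,11,0,-0.5,0,0.8,0,0,0,0,0,0,0,0]'

```text
time_s: 10.3
tcp_pos: [0.5249, 0.0976, 0.157]
eef_rot: [-3.076, -0.634, -0.014]
contact_force: [0.4, -0.7, -0.2]
finger_gap: 0.0425
```

```bash
python3 -c "
from p import *
to([523.5,99.5,120],23.4)"
```

```text
t 10.30 tcp [524.9  97.6 157. ] psi 23.3 tilt 0.48,0.15 F [ 0.4 -0.7 -0.2] gap 42.5 q [ 0.01  0.49 -0.4   1.94  0.27  0.75 -1.71]
shift [-0.8 -2.3 37. ] len 37.1 turn [ 0.05 -0.5  -0.13]
```

Request:
drive_tool --steps '[0,-2,10,0,-0.4,0,0,0,0,10,0,0,0,0,0,0,8,0,0,0,0,0,0,0,0,0,0,0]'

```text
time_s: 10.7
tcp_pos: [0.5248, 0.0987, 0.1275]
eef_rot: [3.077, 0.63, 0.005]
contact_force: [-0.4, -0.3, -0.1]
finger_gap: 0.043
```

```bash
python3 -c "
from p import *
to([523.5,99.5,120],23.4)"
```

```text
t 10.70 tcp [524.8  98.7 127.5] psi 23.1 tilt 0.19,-0.01 F [-0.4 -0.3 -0.1] gap 43.0 q [-0.01  0.54 -0.38  1.96  0.3   0.7  -1.74]
shift [-0.9 -1.3  7.5] len 7.6 turn [ 0.08 -0.17 -0.27]
```

Request:
drive_tool --steps '[-1,-1,7.5,0,0,0,0,0,0,0,0,0,0,0]'

```text
time_s: 10.9
tcp_pos: [0.523, 0.0996, 0.1187]
eef_rot: [3.077, 0.631, 0.003]
contact_force: [-0.2, -0.2, 0.3]
finger_gap: 0.0429
```

```bash
python3 - <<'E'
from p import *
from h import *
to([523.5,99.5,120],23.4)
s=snap("side","s9")
crop(s,205,265,140,205,9,"s9.png")
E
```

```text
t 10.90 tcp [523.   99.6 118.7] psi 23.2 tilt 0.11,-0.01 F [-0.2 -0.2  0.3] gap 42.9 q [-0.02  0.55 -0.37  1.97  0.31  0.68 -1.75]
shift [ 0.4  0.3 -1.3] len 1.4 turn [ 0.05 -0.1  -0.22]
```

View pics/s9.png

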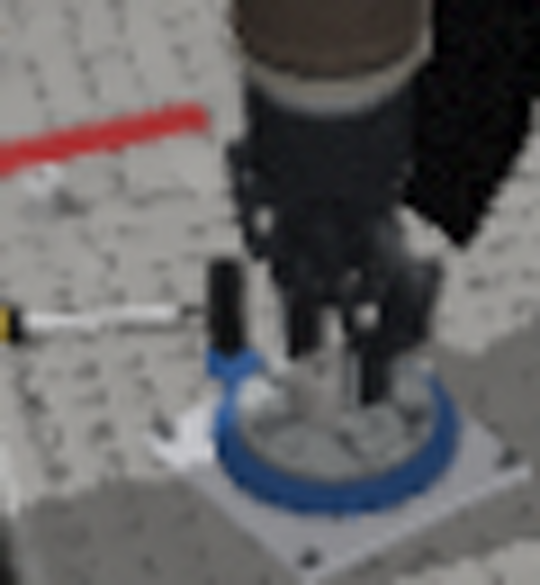

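Request:
drive_tool --steps '[0,0,-1,0,0,0,1,0,0,0,0,0,0,1,0,0,0,0,0,0,1,0,0,0,0,0,0,1]' --newtons 50

```text
time_s: 11.35
tcp_pos: [0.5239, 0.1001, 0.1212]
eef_rot: [3.077, 0.632, 0.007]
contact_force: [-0.1, 1.3, -0.5]
finger_gap: 0.0222
```

```bash
python3 -c "
from p import *
to([523.5,99.5,120],23.4)"
```

```text
t 11.35 tcp [523.9 100.1 121.2] psi 23.2 tilt 0.24,0.03 F [-0.1  1.3 -0.5] gap 22.2 q [-0.02  0.55 -0.37  1.96  0.31  0.68 -1.74]
shift [-0.6  0.4  1.2] len 1.4 turn [ 0.07 -0.23 -0.2 ]
```

Request:
drive_tool --steps '[0,0,-15,0,0,0,1,0,0,-25,0,0,0,1,0,0,-25,0,0,0,1,0,0,-15,0,0,0,1,0,0,0,0,0,0,1]'

```text
time_s: 11.85
tcp_pos: [0.5229, 0.0998, 0.2034]
eef_rot: [3.077, 0.632, 0.003]
contact_force: [0.4, 0.1, -1.0]
finger_gap: 0.0226
```

```bash
python3 - <<'E'
from p import *
from h import *
to([574.4,-243.8,200],75)
s=snap("side","s10")
crop(s,205,265,125,205,8,"s10.png")
E
```

```text
t 11.85 tcp [522.9  99.8 203.4] psi 23.2 tilt 0.12,0.01 F [ 0.4  0.1 -1. ] gap 22.6 q [ 0.03  0.43 -0.42  1.89  0.23  0.86 -1.68]
shift [-88.  336.1   3.4] len 347.4 turn [  0.09  -0.09 -51.8 ]
```

View pics/s10.png

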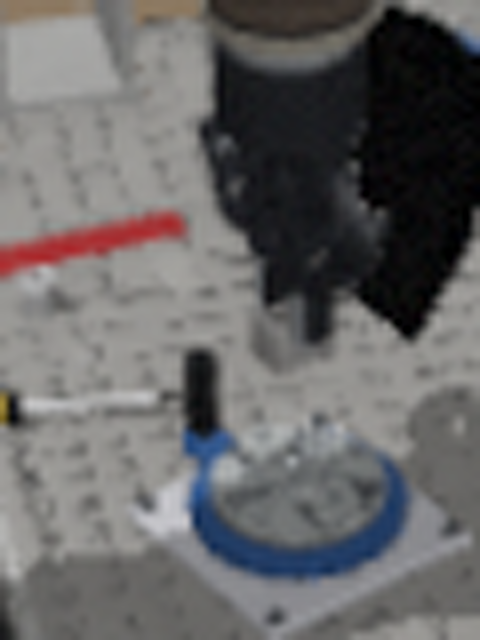

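Request:
drive_tool --steps '[-7,25,0,0,0,0,1,-10,38,0,0,0,0,1,-10,38,0,0,0,0,1,-10,38,0,0,0,0,1,-10,38,0,0,0,0,1]'

```text
time_s: 12.4
tcp_pos: [0.548, -0.0797, 0.197]
eef_rot: [-3.069, -0.652, 0.005]
contact_force: [-0.5, 0.0, -1.2]
finger_gap: 0.0221
```

Request:
drive_tool --steps '[-10,38,0,0,0,0,1,-10,38,0,0,0,0,1,-10,30,0,0,0,0,1,-4,15,0,0,0,0,1,0,0,0,0,0,0,1]'

```text
time_s: 12.9
tcp_pos: [0.5629, -0.2161, 0.1889]
eef_rot: [-3.071, -0.638, 0.019]
contact_force: [0.5, 0.4, -0.0]
finger_gap: 0.0227
```

Request:
drive_tool --steps '[0,0,0,0,0,-5,1,0,0,0,0,0,-8,1,0,0,0,0,0,-8,1,0,0,0,0,0,-8,1,0,0,0,0,0,-8,1]'

```text
time_s: 13.4
tcp_pos: [0.5623, -0.2051, 0.1857]
eef_rot: [-2.675, -1.616, 0.016]
contact_force: [-0.4, 0.7, -0.6]
finger_gap: 0.0225
```

```bash
python3 - <<'E'
from p import *
to([574.4,-243.8,200],75)
E
```

```text
t 13.40 tcp [ 562.3 -205.1  185.7] psi 62.3 tilt -0.99,0.49 F [-0.4  0.7 -0.6] gap 22.5 q [ 0.62  0.58 -0.53  1.73  0.34  0.95 -0.52]
shift [-28.7  28.5 -14.9] len 43.0 turn [ -1.11  -0.09 -12.73]
```

Request:
drive_tool --steps '[-10,8,0,0,0,-5,1,-10,8,0,-1,0,-4,1,-10,8,0,0,0,-2,1,0,0,0,0,0,0,1,0,0,0,0,0,0,1]'

```text
time_s: 13.9
tcp_pos: [0.5734, -0.2292, 0.1831]
eef_rot: [-2.488, -1.902, -0.005]
contact_force: [0.4, 0.8, -1.5]
finger_gap: 0.0226
```

```bash
python3 - <<'E'
from p import *
from h import *
to([574.4,-243.8,130],75)
s=snap("side","s11");t=snap("top","t11")
crop(s,245,315,180,265,8,"s11.png");crop(t,285,360,155,220,9,"t11.png")
E
```

```text
t 13.90 tcp [ 573.4 -229.2  183.1] psi 74.8 tilt -0.19,0.56 F [ 0.4  0.8 -1.5] gap 22.6 q [ 0.68  0.62 -0.58  1.68  0.38  0.96 -0.3 ]
shift [-14.3   5.1  53. ] len 55.1 turn [-0.33 -0.49 -0.22]
```

View pics/s11.png

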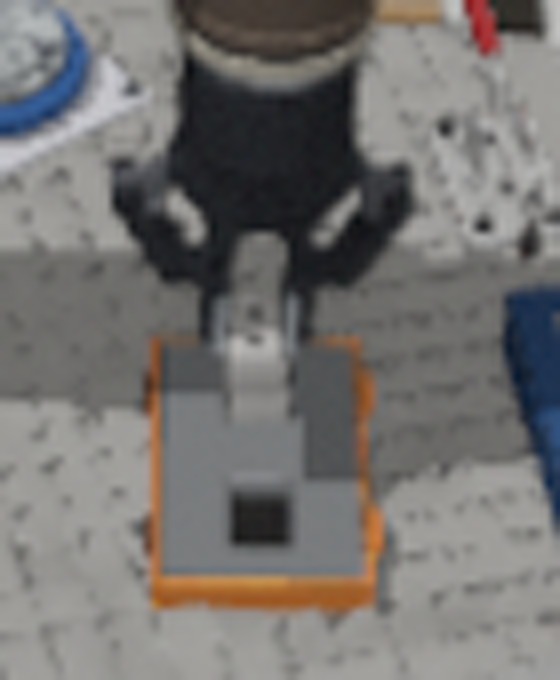

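View pics/t11.png

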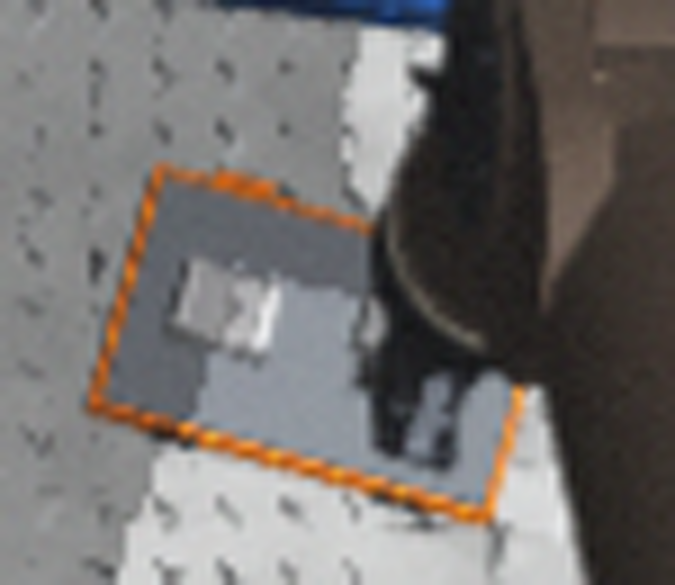

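```bash
python3 - <<'E'
from h import *
t=load("pics/t11.npz");s=load("pics/s11.npz")
th=np.radians(-15);Rz=np.array([[np.cos(th),-np.sin(th)],[np.sin(th),np.cos(th)]])
def pk(c):
  for nm,d in(("s",s),("t",load("pics/top0.npz"))):
    for z in(.02,.009):
        q=[[*(np.array(c)+Rz@np.array([a*.01325,b*.01975])),z] for a,b in((-1,-1),(1,-1),(1,1),(-1,1))]
        print(nm,z,proj(d,q).round(1).tolist())
pk([.5744,-.2438])
for d,b in((s,(265,292,232,252)),(load("pics/top0.npz"),(318,342,186,204))):
    g=cv2.cvtColor(d["frame"],cv2.COLOR_RGB2GRAY)[b[2]:b[3],b[0]:b[1]]
    print(b[0],b[2]);print(g)
E
```

```text
s 0.02 [[273.1, 247.1], [280.4, 247.2], [280.1, 239.3], [272.9, 239.2]]
s 0.009 [[273.0, 249.2], [280.3, 249.2], [280.0, 241.4], [272.8, 241.3]]
t 0.02 [[335.0, 200.8], [336.9, 193.5], [325.8, 190.4], [323.9, 197.6]]
t 0.009 [[334.4, 201.2], [336.3, 194.0], [325.3, 190.9], [323.4, 198.1]]
265 232
[[103 123 123 124 124 123 124 119 111 129 131 130 127 127 128 121 103 107
   83  83  83  83  82  80  81 104 107]
 [106 124 124 124 122 123 123 122 119 124 123 124 123 124 123 123 120 115
   82  82  83  81  84  82  91 115 109]
 [105 124 124 124 123 124 123 125 124 123 123 122 123 123 122 123 123 116
   83  84  81  83  83  84  92 110 106]
 [111 123 124 124 123 124 123 122 124 122 123 124 124 123 124 123 123 115
   83  83  85  82  81  84  89 101  95]
 [116 123 124 123 123 123 124 122 123 123 124 124 124 123 123 123 122 114
   84  83  81  84  84  83  91 101  93]
 [116 124 123 123 123 124 124 123 123 123 122 121 124 123 123 124 124 114
   82  84  83  83  84  83  90  95  94]
 [117 123 123 123 124 123 122 123 124 122 123 123 124 123 123 124 123 115
   84  85  84  81  81  82  87  92 101]
 [116 123 1
[... 2585 characters left out ...]
37 139 140 135 131  83  45  43  41  39  41  41  39  33  35  33  35
   65  93 103 133 138 136]
 [137 134 139 139 140 130 116  93  74  49  31  31  42  36  38  35  36  49
   68  83  92 104 134 137]
 [138 138 140 137 139 139 137 128 129 113  93  80  57  43  36  35  36  45
   69  89  91  93 103 101]
 [112 106 107 107 104 103 105 105 106  99  96  89  86  80  70  63  48  54
   81  89  91  95  95  92]
 [ 92  92  90  92  90  91  93  94  90  94  91  91  91  92  91  86  81  77
   87  93  90  90  93  95]
 [ 93  93  89  92  91  92  92  94  91  94  96  91  94  94  91  90  90  92
   93  92  92  93  91 103]
 [ 93  93  93  92  89  91  91  94  96  93  91  92  91  93  93  90  97  94
   92  90  93  93  89 108]]
```

Request:
drive_tool --steps '[-7,3,10,-0.3,-0.3,0,1,-7,3,10,0,-0.2,0,1,0,0,10,0,0,0,1,0,0,0,0,0,0,1]'

```text
time_s: 14.4
tcp_pos: [0.5752, -0.2442, 0.1502]
eef_rot: [2.495, 1.908, -0.003]
contact_force: [-0.8, 0.4, -2.2]
finger_gap: 0.0224
```

```bash
python3 - <<'E'
from p import *
to([575,-244.7,130],75)
E
```

```text
t 14.40 tcp [ 575.2 -244.2  150.2] psi 74.8 tilt -0.06,-0.09 F [-0.8  0.4 -2.2] gap 22.4 q [ 0.68  0.66 -0.55  1.7   0.42  0.91 -0.31]
shift [-0.5 -0.1 20.2] len 20.2 turn [-0.04  0.1  -0.19]
```

Request:
drive_tool --steps '[0,0,10,0,0,0,1,0,0,10,0,0,0,1,0,0,10,0,0,0,1,0,0,0,0,0,0,1]'

```text
time_s: 14.8
tcp_pos: [0.5748, -0.244, 0.1168]
eef_rot: [-2.495, -1.907, 0.003]
contact_force: [-1.0, -0.2, -0.8]
finger_gap: 0.0224
```

```bash
python3 - <<'E'
from p import *
from h import *
to([575,-244.7,96],75)
s=snap("side","s12");t=snap("top","t12")
o,R,psi=st(False);c=o["tcp_pos"]
m=[proj(s,c+R@np.array([a*.0185,b*.012,z]))[0] for a in(-1,) for b in(-1,1) for z in(.062,.087)]
print(np.round(m,1))
crop(s,255,300,215,260,13,"s12.png");crop(t,300,350,170,215,13,"t12.png")
E
```

```text
t 14.80 tcp [ 574.8 -244.   116.8] psi 74.8 tilt -0.13,-0.04 F [-1.  -0.2 -0.8] gap 22.4 q [ 0.66  0.7  -0.53  1.72  0.45  0.85 -0.33]
shift [-0.6  0.5 20.8] len 20.8 turn [-0.11  0.07 -0.21]
[[274.1 239.8]
 [273.8 244.7]
 [280.8 239.9]
 [280.5 244.8]]
```

View pics/s12.png

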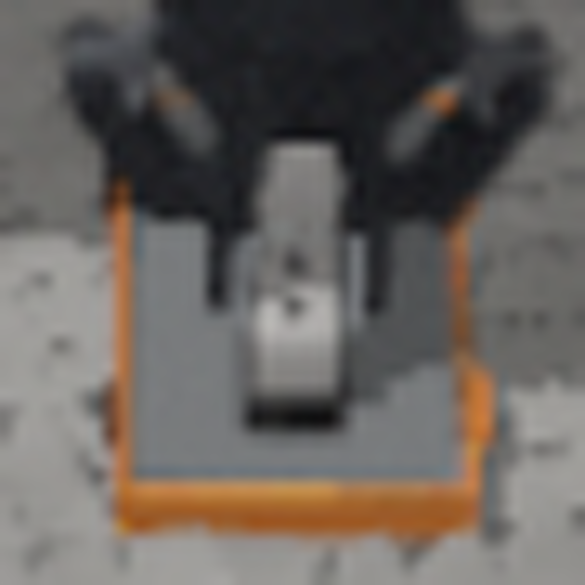

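View pics/t12.png

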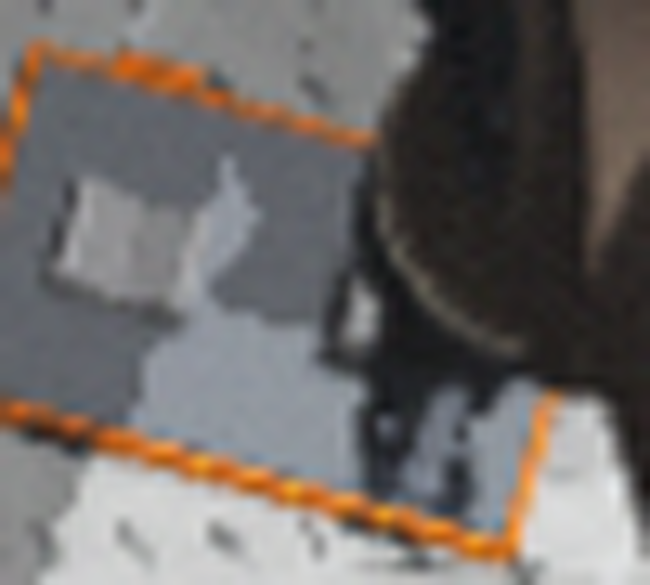

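Request:
drive_tool --steps '[0,0.5,5,0,0,0,1,0,0,5,0,0,0,1,0,0,3,0,0,0,1,0,0,0,0,0,0,1]'

```text
time_s: 15.3
tcp_pos: [0.577, -0.2443, 0.1054]
eef_rot: [2.494, 1.906, 0.0]
contact_force: [-0.7, -0.5, -0.2]
finger_gap: 0.0229
```

```bash
python3 - <<'E'
from p import *
from h import *
to([575,-244.7,96],75)
s=snap("side","s13")
crop(s,255,300,215,260,13,"s13.png")
E
```

```text
t 15.30 tcp [ 577.  -244.3  105.4] psi 74.8 tilt 0.11,-0.11 F [-0.7 -0.5 -0.2] gap 22.9 q [ 0.66  0.71 -0.52  1.73  0.46  0.82 -0.34]
shift [-0.9 -1.8  9.4] len 9.6 turn [ 0.13  0.08 -0.2 ]
```

View pics/s13.png

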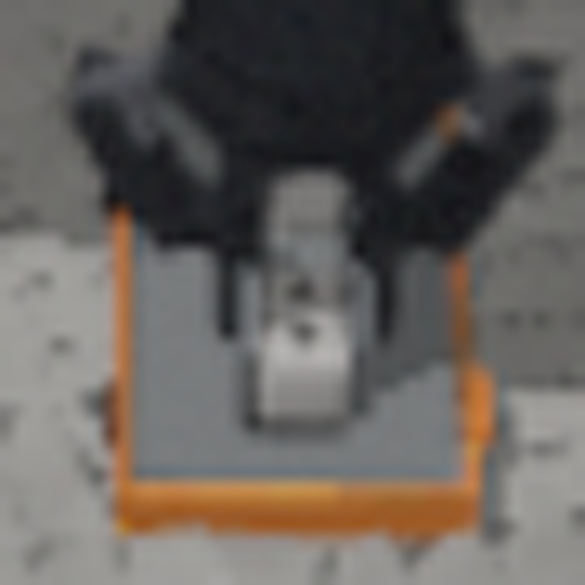

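Request:
drive_tool --steps '[0,-2,0,0,0,0,1,0,0,0,0,0,0,1]'

```text
time_s: 15.55
tcp_pos: [0.5751, -0.2437, 0.1058]
eef_rot: [2.493, 1.906, 0.001]
contact_force: [-0.8, 0.1, -1.3]
finger_gap: 0.0226
```

```bash
python3 - <<'E'
from p import *
from h import *
to([575,-244.7,96],75)
s=snap("side","s14")
crop(s,255,300,215,260,13,"s14.png")
E
```

```text
t 15.55 tcp [ 575.1 -243.7  105.8] psi 74.8 tilt 0.13,-0.12 F [-0.8  0.1 -1.3] gap 22.6 q [ 0.66  0.71 -0.52  1.73  0.46  0.82 -0.34]
shift [-1.   0.2  9.8] len 9.8 turn [ 0.16  0.08 -0.2 ]
```

View pics/s14.png

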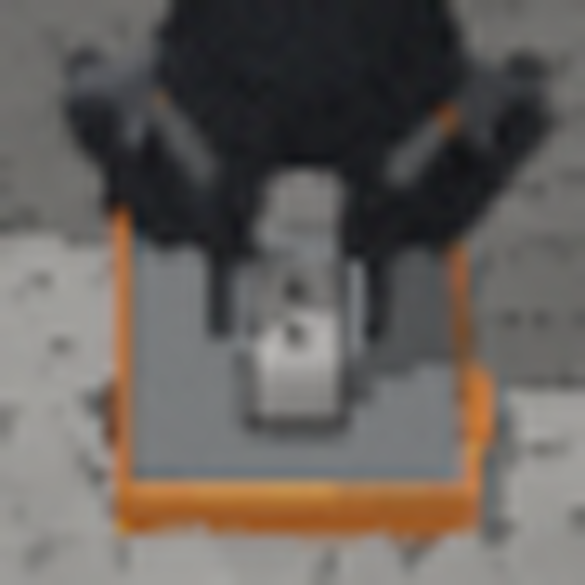

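Centred laterally; continue down in small steps, watching the force.

Request:
drive_tool --steps '[0,0,3,0,0,0,1,0,0,2,0,0,0,1,0,0,0,0,0,0,1]'

```text
time_s: 15.9
tcp_pos: [0.5755, -0.2439, 0.1009]
eef_rot: [2.493, 1.906, 0.002]
contact_force: [0.1, 0.0, -0.3]
finger_gap: 0.0225
```

```bash
python3 - <<'E'
from p import *
to([575,-244.7,96],75)
E
```

```text
t 15.90 tcp [ 575.5 -243.9  100.9] psi 74.8 tilt 0.19,-0.14 F [ 0.1  0.  -0.3] gap 22.5 q [ 0.66  0.72 -0.52  1.73  0.47  0.81 -0.35]
shift [-0.9 -0.2  4.9] len 5.0 turn [ 0.22  0.09 -0.21]
```

Request:
drive_tool --steps '[0,0,2,0,0,0,1,0,0,2,0,0,0,1,0,0,0,0,0,0,1]'

```text
time_s: 16.2
tcp_pos: [0.5755, -0.2438, 0.0969]
eef_rot: [2.493, 1.906, 0.002]
contact_force: [-0.3, 0.4, -1.1]
finger_gap: 0.0227
```

Request:
drive_tool --steps '[0,0,1.5,0,0,0,1,0,0,1.5,0,0,0,1,0,0,0,0,0,0,1]'

```text
time_s: 16.5
tcp_pos: [0.5756, -0.2438, 0.096]
eef_rot: [2.492, 1.905, 0.001]
contact_force: [0.3, 0.6, -4.2]
finger_gap: 0.0228
```

```bash
python3 - <<'E'
from p import *
from h import *
to([575,-244.7,94],75)
s=snap("side","s15")
crop(s,255,300,215,260,13,"s15.png")
E
```

```text
t 16.50 tcp [ 575.6 -243.8   96. ] psi 74.8 tilt 0.20,-0.22 F [ 0.3  0.6 -4.2] gap 22.8 q [ 0.65  0.72 -0.51  1.74  0.47  0.8  -0.35]
shift [-1.  -0.3  2. ] len 2.2 turn [ 0.25  0.16 -0.21]
```

View pics/s15.png

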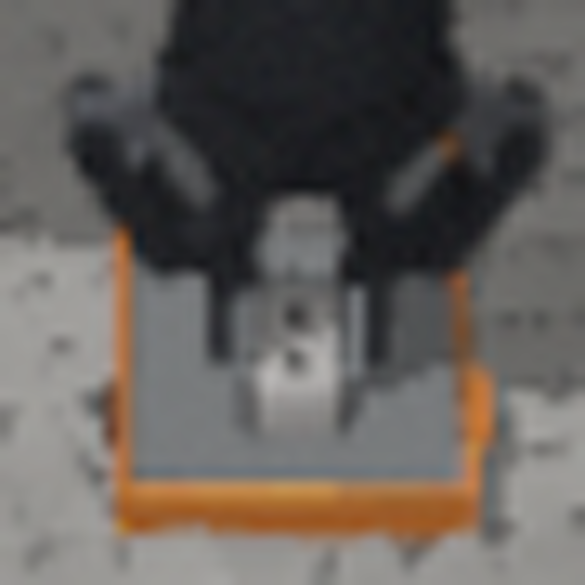

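Request:
drive_tool --steps '[0,0,2,0,0,0,1,0,0,2,0,0,0,1]'

```text
time_s: 16.75
tcp_pos: [0.5757, -0.2438, 0.0956]
eef_rot: [2.491, 1.903, -0.001]
contact_force: [-11.3, 2.8, 30.1]
finger_gap: 0.0225
```

Request:
drive_tool --steps '[0,0,-0.5,0,0,0,1,0,0,0,0,0,0,0,0,0,0,0,0,0,0,0,0,-10,0,0,0,0,0,0,-20,0,0,0,0]'

```text
time_s: 17.25
tcp_pos: [0.5744, -0.2434, 0.1244]
eef_rot: [2.493, 1.906, -0.004]
contact_force: [0.2, -0.3, -0.4]
finger_gap: 0.0427
```

Request:
drive_tool --steps '[0,0,-20,0,0,0,0,0,0,-10,0,0,0,1,0,0,0,0,0,0,1,0,0,0,0,0,0,1,0,0,0,0,0,0,1]'

```text
time_s: 17.75
tcp_pos: [0.5758, -0.2436, 0.158]
eef_rot: [2.491, 1.904, 0.0]
contact_force: [-0.2, -0.5, -0.2]
finger_gap: -0.0
```

```bash
python3 - <<'E'
from p import *
from h import *
to([575,-244.7,107],75)
s=snap("side","s16");t=snap("top","t16")
crop(s,250,300,205,260,11,"s16.png")
P=cloud(s);b=P[225:250,270:285];print((b[...,2]*1000).round())
E
```

```text
t 17.75 tcp [ 575.8 -243.6  158. ] psi 74.8 tilt 0.22,-0.28 F [-0.2 -0.5 -0.2] gap -0.0 q [ 0.68  0.65 -0.55  1.7   0.42  0.91 -0.31]
shift [-1.1 -0.7 51. ] len 51.0 turn [ 0.28  0.22 -0.23]
[[ 20.  18.  24.  21.  35. 111. 115. 126. 117. 120. 123. 120. 122.  22.
   25.]
 [ 20.  21.  19.  15.  25. 115. 113. 117. 115. 112. 123. 112. 118.  22.
   26.]
 [ 22.  19.  21.   9.  24. 108. 106. 111. 116. 108. 110. 107. 110.  27.
   13.]
 [ 24.  29.  25.   8.  40. 101. 102. 115. 106. 108. 105. 107. 101.  20.
   24.]
 [ 23.  20.  23.  12.  34.  98.  96. 103. 102. 107. 100.  95.  99.  19.
   23.]
 [ 24.  19.  22.   7.  29.  95.  96. 102.  97. 100.  94.  96.  21.  21.
   28.]
 [ 23.  21.  23.  -1.  25.  25.  27.  95.  93.  90.  94.   8.  23.  28.
   18.]
 [ 16.  22.  26.   5.  22.  18.  14.  22.  19.  13.  17.  11.  22.  20.
   17.]
 [ 18.  27.  24.  17.  22.  22.  22.  24.  24.  18.  20.  22.  19.  20.
   20.]
 [ 17.  22.  17.  17.  24.  25.  13.  22.  19.  25.  23.  20.  19.  16.
   23.]
 [ 26.  22.  24.  20.  27.  13.  25.  22.  21.  22.  23.  27.  23.  21.
   14.]
 [ 26.  19.  22.  24.  19.  2
[... 391 characters left out ...]
.  17.  39.  33.  33.  36.  36.  40.  19.  24.  23.
   21.]
 [ 21.  19.  21.  21.  16.  38.  36.  37.  34.  32.  34.  19.  22.  25.
   22.]
 [ 17.  19.  21.  19.  13.  35.  40.  39.  36.  39.  35.  14.  19.  20.
   23.]
 [ 23.  20.  23.  18.  12.  38.  37.  37.  39.  35.  39.  15.  22.  21.
   23.]
 [ 16.  17.  18.  20.  16.  34.  29.  30.  32.  25.  29.  13.  25.  20.
   20.]
 [ 22.  21.  29.  22.  16.  25.  25.  25.  22.  24.  22.  18.  22.  26.
   20.]
 [ 16.  19.  20.  22.   7.  23.  17.  24.  21.  19.  23.  12.  18.  21.
   17.]
 [ 22.  25.  24.  21.  24.  19.  20.  20.  20.  18.  22.  20.  23.  14.
   17.]
 [ 23.  24.  20.  20.  23.  17.  23.  22.  17.  23.  20.  26.  22.  21.
   22.]]
```

View pics/s16.png

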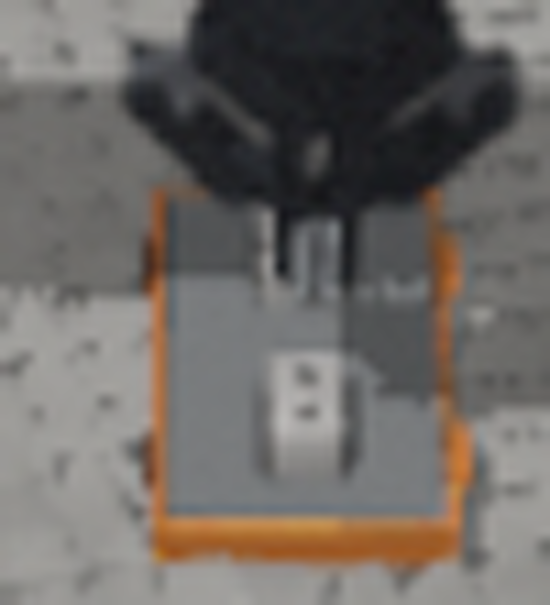

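Request:
drive_tool --steps '[-1,-0.5,15,0,0,0,1,0,0,15,0,0,0,1,0,0,10,0,0,0,1,0,0,0,0,0,0,1]'

```text
time_s: 18.25
tcp_pos: [0.5735, -0.2444, 0.1119]
eef_rot: [2.494, 1.906, -0.004]
contact_force: [-0.5, 0.3, 1.0]
finger_gap: -0.0
```

```bash
python3 - <<'E'
from p import *
from h import *
to([575,-244.7,107],75)
d=load("pics/s16.npz");P=cloud(d)*1000
top=P[238:244,275:281].reshape(-1,3);ins=P[228:248,262:268].reshape(-1,3);ins2=P[232:236,274:282].reshape(-1,3)
print(top[:,2].mean(),top[:,2].std()/6,ins[:,2].mean(),ins2[:,2].mean())
E
```

```text
t 18.25 tcp [ 573.5 -244.4  111.9] psi 74.8 tilt -0.03,-0.19 F [-0.5  0.3  1. ] gap -0.0 q [ 0.66  0.7  -0.53  1.73  0.46  0.83 -0.34]
shift [0.1 1.5 4.9] len 5.1 turn [ 0.02  0.19 -0.22]
36.954673165391725 0.43873884021996296 nan 20.521498234670638
```

Request:
drive_tool --steps '[0,1.5,2,0,0,0,1,0,0,1.5,0,0,0,1]'

```text
time_s: 18.45
tcp_pos: [0.575, -0.2446, 0.1075]
eef_rot: [2.495, 1.907, -0.004]
contact_force: [-0.7, -0.3, 2.5]
finger_gap: 0.0001
```

Request:
drive_tool --steps '[0,0,1,0,0,0,1,0,0,1,0,0,0,1]'

```text
time_s: 18.65
tcp_pos: [0.5752, -0.2447, 0.1067]
eef_rot: [2.494, 1.906, -0.005]
contact_force: [-5.6, 0.9, 15.3]
finger_gap: -0.0002
```

Request:
drive_tool --steps '[0,0,1,0,0,0,1,0,0,0.5,0,0,0,1]'

```text
time_s: 18.85
tcp_pos: [0.5754, -0.2447, 0.107]
eef_rot: [2.493, 1.906, -0.005]
contact_force: [1.1, -0.3, 0.5]
finger_gap: 0.0001
```

```bash
python3 -c "
from p import *
to([575,-244.7,107],75)"
```

```text
t 18.85 tcp [ 575.4 -244.7  107. ] psi 74.8 tilt -0.01,-0.27 F [ 1.1 -0.3  0.5] gap 0.1 q [ 0.66  0.71 -0.52  1.73  0.46  0.83 -0.34]
shift [-0.1 -0.3 -0. ] len 0.4 turn [ 0.06  0.26 -0.22]
```

Request:
drive_tool --steps '[0,0,1.5,0,0,0,1,0,0,1.5,0,0,0,1,0,0,1.5,0,0,0,1]'

```text
time_s: 19.15
tcp_pos: [0.5756, -0.2446, 0.1067]
eef_rot: [2.492, 1.904, -0.006]
contact_force: [-5.9, 2.2, 16.3]
finger_gap: 0.0003
```

Request:
drive_tool --steps '[0,0,-10,0,0,0,1,0,0,-30,0,0,0,1,-20,-20,-35,0,0,0,1,-30,-20,-35,0,0,0,1,-30,-20,-30,0,0,0,1]'

```text
time_s: 19.65
tcp_pos: [0.4979, -0.3009, 0.2499]
eef_rot: [2.485, 1.919, -0.001]
contact_force: [0.0, -0.4, -0.3]
finger_gap: -0.0002
```

Request:
drive_tool --steps '[-20,-40,0,0,0,0,1,-20,-40,0,0,0,0,1,-20,-40,0,0,0,0,1,0,-40,0,0,0,0,1,0,0,0,0,0,0,1]'

```text
time_s: 20.15
tcp_pos: [0.3211, -0.3237, 0.2558]
eef_rot: [2.482, 1.901, 0.0]
contact_force: [-0.3, -0.5, -0.1]
finger_gap: 0.0
```

```bash
python3 - <<'E'
from p import *
from h import *
st()
ss=[snap("side",f"s17{i}") for i in range(6)];t=snap("top","t17");s=ss[0]
crop(s,250,300,205,260,11,"s17.png");crop(t,285,355,165,220,11,"t17.png")
cv2.imwrite("pics/t17f.png",cv2.cvtColor(cv2.resize(t["frame"],(800,600)),cv2.COLOR_RGB2BGR))
P=np.nanmean([cloud(x) for x in ss],0)*1000
print(P[236:249,272:284,2].round(1))
print("insert",np.nanmean(P[230:236,272:282,2]),np.nanmean(P[236:246,265:271,2]))
E
```

```text
t 20.15 tcp [ 321.1 -323.7  255.8] psi 74.9 tilt 0.52,-0.66 F [-0.3 -0.5 -0.1] gap 0.0 q [ 1.22  0.28 -0.66  2.    0.22  0.92  0.18]
[[20.4 19.4 21.1 21.2 21.2 20.4 23.7 20.8 20.7 23.3 20.2 20.8]
 [21.5 20.7 21.4 34.5 33.6 35.3 35.6 36.6 35.8 19.  20.9 21.3]
 [21.5 22.3 20.2 35.  34.  33.8 37.2 35.7 35.4 22.4 20.6 22.2]
 [21.9 20.1 19.5 37.4 35.4 34.9 35.1 36.1 36.1 22.9 20.3 20.7]
 [20.2 21.1 16.3 35.8 36.6 35.5 34.5 36.5 33.8 18.4 19.4 21.6]
 [20.4 21.4 15.5 35.5 36.5 35.1 35.9 34.7 37.2 19.8 20.9 21.1]
 [21.8 20.5 15.1 34.8 34.8 35.4 35.3 34.7 34.6 18.9 20.7 21.2]
 [20.3 21.5 13.8 35.2 37.  36.  37.1 33.9 34.3 18.6 23.2 19.4]
 [21.2 22.6 14.  36.9 34.7 36.7 33.  33.5 36.1 19.1 19.6 20.6]
 [21.1 21.1 12.9 29.3 29.5 29.2 30.2 31.3 31.6 15.8 22.6 20.9]
 [20.9 21.5 16.4 24.4 25.5 27.3 27.4 25.8 27.1 15.1 20.3 19.5]
 [21.4 20.7 11.3 19.1 19.6 20.3 20.4 18.3 20.2 11.  21.4 20.5]
 [21.1 21.1 21.7 23.  21.2 21.6 21.  20.8 21.9 21.4 18.7 21.4]]
insert 21.904212221992044 21.2143254335903
```

View pics/s17.png

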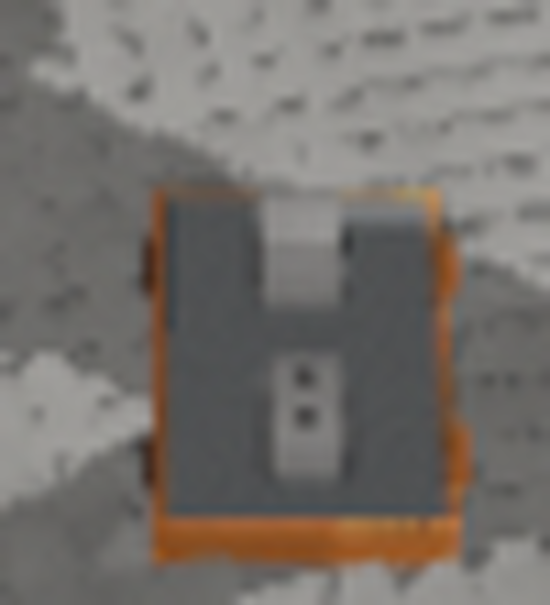

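View pics/t17.png

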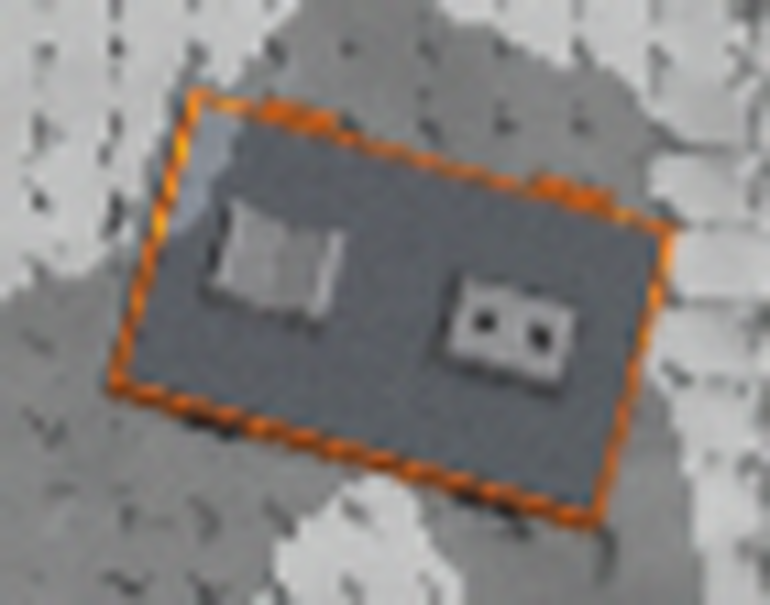

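View pics/t17f.png

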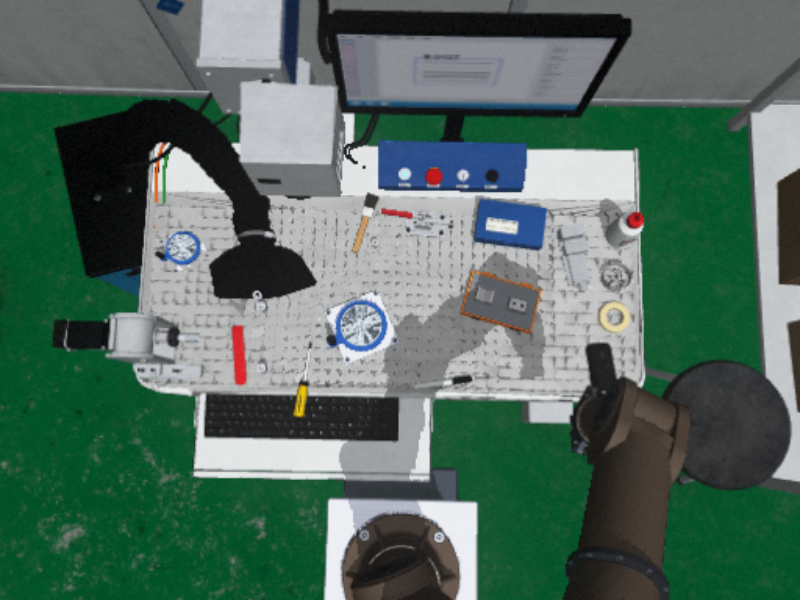

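```bash
python3 -c "
from bench import ctrl
print(ctrl.job_done())"
```

```text
the job is handed in; nothing more can be done
None
```

I wound the blue ring anticlockwise one full turn by its knob, with the block left standing in the chuck. Then I lifted the block out, set it in its cutout, pressed it home and handed the job in at about 20.5 s.

Last checks:
- **Block:** its top is 14.0 mm above the insert, as it should be at home, and flat to within the depth noise. Pressed from above with closed fingers, it stopped solidly at about 34 mm above the worktop. It looks square in both views.
- **Chuck:** the knob ended at 124° against 118° at the start, about 366° of travel, so slightly more than a full turn. The jaws are visibly open, about 6 mm for the one I could measure.
- **Other things:** by eye in the last top picture, the V-block, marker, sleeve and tape roll are where they were. I did not measure them.
- **Disagreements:** a first depth reading, after the initial release, put the block about 2 mm proud. The later press and the averaged depth readings showed it home. The highest force I read was about 30 N, briefly, as the block bottomed. One reading just before it, −4 N vertically, had the opposite sign to what I expected.

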